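# Load the shaker carrier, lock it and proof-pull it on the spring gauge

## Robot

A 6-joint arm with a two-finger parallel gripper is mounted at the origin on a cart in front of the work surface, level with it; the furniture and walls round the work are solid. World frame = base frame: x ahead of the robot, y to its left, z up, the work surface at z = 0. Lengths are in m, angles in rad, forces in N, time in s.
With the tool pointing down it reaches from about 0.35 to 0.725 m from the base axis. Payload 4.3 kg.
Tool frame: the origin (TCP) lies midway between the tips of the shut fingers; the grasp point (between the pads) lies 19 mm behind it (robot.grasp_offset is the distance from the TCP to the grasp point, in m); z points along the fingers, y is the line along which they close (so a half turn about z gives the same grasp; the last joint's range is limited). The gripper opens to 85 mm and grips with 20 to 120 N. Pads are 22 mm wide; open, the fingers measure 114 mm over their backs; the gripper's body (76 mm by 85 mm) begins 54 mm behind the grasp point. The pads swing forward as they close: fully open they stand 13 mm farther back than shut.
Start: joints at [-1.413, 0.377, 0.081, 1.274, 0, 1.46], TCP at [0.152, -0.555, 0.231] pointing down, gripper open.
Joint ranges: [-2.72, 2.72], [-0.84, 1.66], [-1.02, 1.22], [-1.77, 2.12], [-1.37, 1.28], [-3.14, 3.14]. Speed limits (rad/s): [2.57, 2.57, 3.14, 3.14, 3.14, 3.14].

## Interface

Orientations are given as a unit quaternion [x, y, z, w].
In Python, from plant import robot gives the robot as it stands. The module is installed in compiled form; this text tells all that it offers.
- The arm moves only by the tool apply_moves, never from a script. Its argument "moves" is text: rows parted by semicolons, each of 5 numbers parted by spaces: the closure, from -1 (fully open) to 1 (shut), then the shift along the tool's x, y, z in mm, then the turn about the tool's z in degrees. In form: claw tx ty tz turn; .... A call has 1 to 10 rows; each row is the pose to reach, as a shift and turn from the pose commanded when the call began, along the tool's axes at that moment; what a row does not reach only later rows make up. A row lasts 1/10 s, in which the tool goes at most 50 mm and 8.59 degrees, less where a joint would pass 70% of its speed; a pose out of reach is approached as far as the arm can. A call with a gripper value outside its range is refused whole. The fingers move at their own pace and stop on an object; "force" is the grip in N (left out, the last holds). Time passes only in rows, so rows that repeat a pose let the fingers close. It gives the time, the measured TCP pose, the force and the opening at its end, in the units of the state.
- robot.read_state(): the state, without advancing time (a new reading comes with each control period).
- robot.snapshot(name): name is "scene" or "side" or "wrist"; returns a dict with "pixels" (400x640x3 uint8, red, green, blue), "z_map" (400x640 float32, m along the optical axis (not along the pixel's ray), 0 where there is no reading), "fx", "fy", "cx", "cy" (pixels), "eye" and "attitude" of the camera in the world; the wrist camera has in their place "mount" (4x4, takes a point from camera to tool coordinates, whose origin is the TCP and whose axes are the flange's). Camera axes: x right, y up, looking along -z (the intrinsics and any distortion apply to the point x, -y, -z); pixel columns grow to the right and rows downward; lengths in m; the calibration is good to about 2 mm. A picture is of the moment at which its call begins: read the wrist's pose just before it.
- robot.hand_in(): hands the job in, once; it reports no verdict.
The state is a dict: "time_s": time; "q": joint angles; "joint_vel": joint speeds; "joint_efforts": joint torques, N m; "position": TCP position; "orientation": TCP orientation; "force": force on the tool from outside, world axes, zero at the start; "ft_torque": the same for the moment, N m; "width": finger opening in m.
Only numpy, scipy, OpenCV 4.12 (cv2) and the standard library are available. Lean on these libraries where they do the work, as an engineer would, in place of code of your own. Each camera call takes 0.05 s, during which the arm holds its last target. There are 200 camera calls.

## Task

Get the shaker carrier ready: swing its locking bail up, take out every grey blank and lay it flat on its base in the white tray, set each aluminium sample block that stands on the table upright and fully down in a pocket of the carrier, and swing the bail fully shut over them. Then proof the locked carrier: pull the spring gauge's D handle out until its pointer stands at the marker clip, hold it there steadily for five seconds without ever pulling it well past the clip, and let the handle go back home. The bail stays shut; leave the marker clip and the amber dropper bottle as they stand.

Things in the scene. Friction and masses are not known exactly. Their poses are not given: they have to be found in the camera images.
- rig: fixed shaker carrier on a base plate 150 x 400 x 8 mm (x -63 to +87, y -115 to +285 mm). Origin on the table under the middle pocket; y along the pockets towards the gauge, x away from the robot; yaw up to 0.1 rad. Pocket lips reach 20 mm above the table. Hinge posts 74 mm tall at x +68, y +-98 mm; gauge barrel 34 mm thick, 55 mm above the table at its axis, y +119 to +185 mm
- pocket0 (a point): centre of the floor of pocket 0, 8 mm above the table, at y = -74 mm of the carrier; the pocket is 90 mm (carrier x) by 46 mm (carrier y) and 12 mm deep, open at the top; its axes are those of the carrier
- pocket1 (a point): centre of the floor of pocket 1, 8 mm above the table, at y = 0 mm of the carrier; the pocket is 90 mm (carrier x) by 46 mm (carrier y) and 12 mm deep, open at the top; its axes are those of the carrier
- pocket2 (a point): centre of the floor of pocket 2, 8 mm above the table, at y = 74 mm of the carrier; the pocket is 90 mm (carrier x) by 46 mm (carrier y) and 12 mm deep, open at the top; its axes are those of the carrier
- bail (a joint): angle of the locking bail, rad: 0 = shut (lying level over the middle of the pockets, 5 mm above seated blocks), grows as it swings up and back away from the robot, 1.9 = end stop. Its hinge is stiff: it stays where it is left, and takes about 2 to 4 N at the grip
- bail_hinge (a point): point on the bail's hinge axis beside the bail's grip, 64 mm above the table; the axis runs along the carrier's y. Mind the tall thermal cyclers to the right of it, where x is over 0.37 m and y under -0.27 m
- bail_grip (a point): middle of the bail's black round grip (16 mm thick, 62 mm long along the carrier's y), which sticks out at the end away from the gauge, 34 mm from the bail's side arm, only the table below. It circles bail_hinge at 68 mm radius: shut it lies 68 mm from the hinge towards the robot (carrier -x) at the same height, at 1.57 rad straight above the hinge
- pull (a joint): how far the gauge's sprung slide is pulled out, m: 0 = home, end stop at 0.070; pulled along the carrier's +y. The spring (3.4 N at home, 170 N/m more) draws it back home when it is let go
- pull_grip (a point): middle of the black round cross bar of the D handle: 14 mm thick, 76 mm long along the carrier's x, 55 mm above the table; steel side rods at x = +-31 mm, cross head 37 mm behind the bar's near surface, so one finger from above fits inside the D with the other beyond the bar
- pointer (a point): tip of the steel pointer on the slide, over the white scale rail on the robot's side of the handle; it moves with the slide
- mark_point (a point): centre of the marker clip (black, 4 mm wide) on the scale rail; its axes are those of the carrier. The slide is at the mark when the pointer has the same y as this point in the carrier's frame. The clip is set to another place on each start, 25 to 50 mm from the pointer's home
- block0: an aluminium sample block, 84 (x) x 40 (y) x 46 (z) mm, ten dark wells on top, about 0.28 kg; origin at the centre of its underside. It stands upright on the table between carrier and robot; it fits any pocket either way round with its length along the carrier's x. May be absent (2 or 3 blocks are there)
- block1: an aluminium sample block, 84 (x) x 40 (y) x 46 (z) mm, ten dark wells on top, about 0.28 kg; origin at the centre of its underside. It stands upright on the table between carrier and robot; it fits any pocket either way round with its length along the carrier's x. May be absent (2 or 3 blocks are there)
- block2: an aluminium sample block, 84 (x) x 40 (y) x 46 (z) mm, ten dark wells on top, about 0.28 kg; origin at the centre of its underside. It stands upright on the table between carrier and robot; it fits any pocket either way round with its length along the carrier's x. May be absent (2 or 3 blocks are there)
- blank0: a grey blank that fills pocket 0 at the start: plate 84 (x) x 40 (y) x 16 (z) mm with an upright grip rib 46 (x) x 14 (y) mm on its middle, top of the rib 46 mm above the underside; origin at the centre of its underside. May be absent (1 or 2 of the three are there)
- blank1: a grey blank that fills pocket 1 at the start: plate 84 (x) x 40 (y) x 16 (z) mm with an upright grip rib 46 (x) x 14 (y) mm on its middle, top of the rib 46 mm above the underside; origin at the centre of its underside. May be absent (1 or 2 of the three are there)
- blank2: a grey blank that fills pocket 2 at the start: plate 84 (x) x 40 (y) x 16 (z) mm with an upright grip rib 46 (x) x 14 (y) mm on its middle, top of the rib 46 mm above the underside; origin at the centre of its underside. May be absent (1 or 2 of the three are there)
- tray: the fixed white tray, outside 130 (x) x 170 (y) x 22 mm, walls and floor 4 mm; origin at the centre of its underside. It takes two blanks side by side with their length along the tray's x, 35 mm either side of its middle
- dropper: amber dropper bottle, 33 mm wide and 102 mm tall, standing beyond the gauge; a bystander; origin at the centre of its underside
Things that resemble listed ones, but are neither listed nor needed, are in the scene too. Leave any blue look-alike of the block0 alone.

How it is judged:
On the way, in this order (a step that is already met when the one before it is completed fails the run):
1. every blank lies flat in the tray, every block is fully down in a pocket and the bail is shut ((horizontal distance between block0 and pocket0 below 0.007 m or horizontal distance between block0 and pocket1 below 0.007 m or horizontal distance between block0 and pocket2 below 0.007 m) and height (world z) of block0 between 0.005 and 0.011 m and angle between each of block0, block1, block2's own z axis and vertical below 0.08 rad and (horizontal distance between block1 and pocket0 below 0.007 m or horizontal distance between block1 and pocket1 below 0.007 m or horizontal distance between block1 and pocket2 below 0.007 m) and height (world z) of block1 between 0.005 and 0.011 m and (horizontal distance between block2 and pocket0 below 0.007 m or horizontal distance between block2 and pocket1 below 0.007 m or horizontal distance between block2 and pocket2 below 0.007 m) and height (world z) of block2 between 0.005 and 0.011 m and x of blank0 in the frame of tray between -0.05 and 0.05 m and y of blank0 in the frame of tray between -0.07 and 0.07 m and height (world z) of each of blank0, blank1, blank2 below 0.009 m and angle between each of blank0, blank1, blank2's own z axis and vertical below 0.12 rad and x of blank1 in the frame of tray between -0.05 and 0.05 m and y of blank1 in the frame of tray between -0.07 and 0.07 m and x of blank2 in the frame of tray between -0.05 and 0.05 m and y of blank2 in the frame of tray between -0.07 and 0.07 m and value of joint bail below 0.1 rad), for 0.2 s.
2. with the carrier still loaded and locked, the pointer is held at the marker clip (within 5 mm) for 4 s (all of step 1 and y of pointer in the frame of mark_point between -0.005 and 0.005 m), for 4 s.
3. the gauge is back home (value of joint pull below 0.005 m), for 0.2 s.
At the end, for the whole second after the job is handed in: every block stands upright on the floor of a pocket (within 7 mm of its centre, underside within 3 mm of the floor), every blank lies flat on the tray's floor, the bail is shut (under 0.1 rad), the gauge is home (under 5 mm), and all is at rest (all of step 1 and value of joint pull below 0.005 m and linear speed of each of block0, block1, block2, blank0, blank1, blank2 below 0.02 m/s); the robot touches nothing.
It fails at once if the marker clip is shifted by more than 6 mm (distance of mark_point from where it was at the start of the episode above 0.006 m).
It fails at once if the gauge is pulled more than 12 mm past the marker clip (y of pointer in the frame of mark_point above 0.012 m).
It fails at once if the dropper bottle is shifted by more than 40 mm or tipped (distance of dropper from where it was at the start of the episode above 0.04 m or angle between dropper's own z axis and vertical above 0.5 rad).
Of block0, block1, block2 only 2 to 3 are there at a start; the rules pass over those that are not, and their reading is None.
Of blank0, blank1, blank2 only 1 to 2 are there at a start; the rules pass over those that are not, and their reading is None.
At some moment in a run one of block0, block1, block2 may be knocked a few centimetres aside while the robot is not near it.
Once in a run the grip may slacken for a moment while it holds something.
It also fails if it takes over 208 s, if anything falls off the work surface, if the arm or the gripper's body presses on something with over 40 N, if the wrist force passes 120 N, or if a joint passes its speed limit or range.

## Working session

There is one attempt and no reset: what is moved stays moved. The work goes in short steps, Python scripts to look and compute and a tool call to move; the robot and the scene stay as the last step left them, time stands still between calls to the robot, and variables do not carry over. Pictures are saved under pics/ and viewed, on a budget of 14 in all, crops included, one or two more only if the job needs it, and the job is handed in when it is done.

Besides the shell and the picture viewer there is one more tool, called as name(argument=value, ...) on one line, values as JSON. apply_moves: Moves the arm, as the interface text tells. Its arguments: {"type":"object","properties":{"moves":{"type":"string"},"force":{"type":"number"}},"required":["moves"]}

```bash
mkdir -p pics
cat > h.py <<'E'
import numpy as np, cv2
from plant import robot
from scipy.spatial.transform import Rotation as R
def snap(name):
    st=robot.read_state(); s=robot.snapshot(name)
    if 'mount' in s:
        T=np.eye(4);T[:3,:3]=R.from_quat(st['orientation']).as_matrix();T[:3,3]=st['position'];s['T']=T@np.array(s['mount'])
    else:
        T=np.eye(4);a=np.array(s['attitude'],float)
        T[:3,:3]=a if a.shape==(3,3) else R.from_quat(a).as_matrix();T[:3,3]=s['eye'];s['T']=T
    return s
def cloud(s):
    v,u=np.mgrid[0:400,0:640];z=s['z_map']
    P=np.stack([(u-s['cx'])/s['fx']*z,-(v-s['cy'])/s['fy']*z,-z],-1)
    W=P@s['T'][:3,:3].T+s['T'][:3,3];W[z==0]=np.nan
    return W
def ray(s,u,v,h):
    d=s['T'][:3,:3]@np.array([(u-s['cx'])/s['fx'],-(v-s['cy'])/s['fy'],-1]);e=s['T'][:3,3]
    return e+d*(h-e[2])/d[2]
def save(s,n,crop=None,k=1):
    p=s['pixels'][...,::-1]
    if crop: p=p[crop[1]:crop[3],crop[0]:crop[2]]
    cv2.imwrite('pics/'+n+'.png',cv2.resize(p,None,fx=k,fy=k,interpolation=cv2.INTER_CUBIC))
E
python3 - <<'E'
from h import *
import pickle
st=robot.read_state();print(st)
for n in('scene','side'):
    s=snap(n);save(s,n+'0');pickle.dump(s,open(n+'0.pkl','wb'));print({k:v for k,v in s.items() if k not in('pixels','z_map')})
E
```

```text
{'time_s': 0.0, 'q': array([-1.41324400e+00,  3.78092242e-01,  7.96398109e-02,  1.27437927e+00,
        8.43420842e-06,  1.46051336e+00]), 'joint_vel': array([ 4.79119322e-04, -1.09184157e-03, -8.36250496e-04,  2.68628548e-05,
        1.55102683e-03,  8.98883740e-04]), 'joint_efforts': array([-3.99913779e-04, -4.63600087e+01,  2.69878453e+01,  2.06574152e-02,
       -1.83425124e-05,  4.38039109e-06]), 'position': array([ 0.15208723, -0.553857  ,  0.23034959]), 'orientation': array([ 9.91045912e-01,  1.33517653e-01, -1.98345596e-05, -1.01750306e-03]), 'force': array([ 0.16815252, -0.63161916, -0.26489829]), 'ft_torque': array([0.01222465, 0.062903  , 0.01081307]), 'width': 0.08556592542170399}
{'fx': 482.49969226647625, 'fy': 482.49969226647625, 'cx': 319.71055666966066, 'cy': 196.06481096917065, 'eye': array([0.01649731, 1.03891658, 0.91078286]), 'attitude': array([-0.12289368,  0.41663198,  0.86936233, -0.23563549]), 'T': array([[-0.85874612,  0.30730236, -0.41002483,  0.01649731],
       [-0.51210811, -0.54178742,  0.66649207,  1.03891658],
       [-0.0173317 ,  0.78232452,  0.62262988,  0.91078286],
       [ 0.        ,  0.        ,  0.        ,  1.        ]])}
{'fx': 456.5539752111643, 'fy': 456.5539752111643, 'cx': 321.8499605614165, 'cy': 192.9232780791463, 'eye': array([0.38421828, 1.1597297 , 0.78522767]), 'attitude': array([-0.04224789,  0.46770855,  0.88114201, -0.05525012]), 'T': array([[-0.99032508,  0.05784701, -0.12613468,  0.38421828],
       [-0.13688579, -0.55639227,  0.81956691,  1.1597297 ],
       [-0.02277087,  0.82890372,  0.55892765,  0.78522767],
       [ 0.        ,  0.        ,  0.        ,  1.        ]])}
```

View pics/scene0.png

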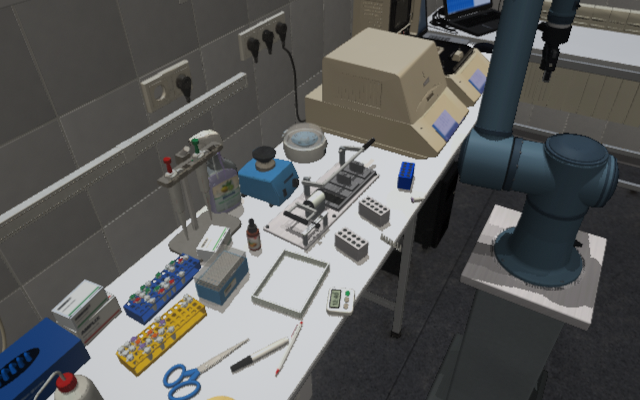

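View pics/side0.png

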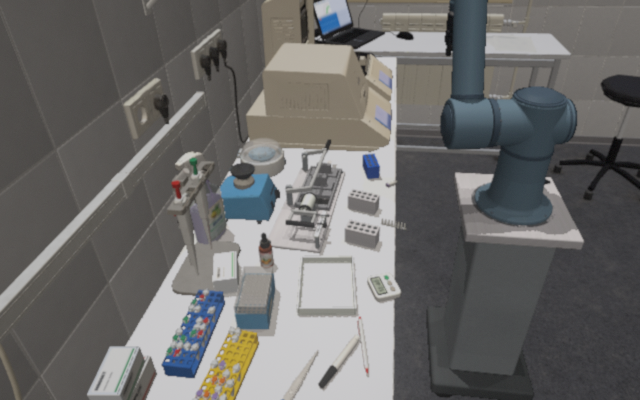

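Scene view: the grey blocks are at (374,210) and (351,243). The blue look-alike is at (405,176), the tray at (290,283), the dropper at (253,236), and the carrier from about (275,235) to (375,165). The side view matches this. Next is a close crop and the 3D positions.

Run:
```python
from h import *
import pickle
s=pickle.load(open('scene0.pkl','rb'));save(s,'c1',(255,130,425,270),4.5)
S=pickle.load(open('side0.pkl','rb'));save(S,'c2',(260,130,420,330),3)
for n,s in(('scene',s),('side',S)):
    W=cloud(s);p=s['pixels'].astype(int);hsv=cv2.cvtColor(s['pixels'],cv2.COLOR_RGB2HSV)
    # block tops
    m=((abs(W[...,2]-.046)<.006)&(W[...,0]<.44)&(W[...,0]>.2)&(W[...,1]>-.4)&(W[...,1]<.4)).astype(np.uint8)
    nn,l,stt,c=cv2.connectedComponentsWithStats(m)
    for i in range(1,nn):
        if stt[i,4]>60:
            q=W[l==i];r=cv2.minAreaRect((q[:,:2]*1000).astype(np.float32));print(n,c[i],stt[i,4],np.round(r[0]),np.round(r[1]),round(r[2],1),'rgb',p[l==i].mean(0).round())
    # high things near rig
    for lo,hi in((.012,.03),):
        m=(W[...,2]>lo)&(W[...,2]<hi)&(W[...,0]>.2)&(W[...,0]<.6)&(W[...,1]>.05)&(W[...,1]<.55)&(p.min(-1)>150)
        nn,l,stt,c=cv2.connectedComponentsWithStats(m.astype(np.uint8))
        for i in range(1,nn):
            if stt[i,4]>150:
                r=cv2.minAreaRect((W[l==i][:,:2]*1000).astype(np.float32));print(n,'white',c[i],stt[i,4],r)
```

```text
scene [425.29577465 153.35211268] 71 [ 402. -244.] [74. 12.] 3.2 rgb [97. 90. 75.]
scene [406.26190476 171.18095238] 210 [ 421. -129.] [40. 88.] 14.4 rgb [ 32.  62. 132.]
scene [378.71212121 209.04040404] 198 [416.  81.] [44. 57.] 74.7 rgb [136. 133. 132.]
scene [354.91791045 241.35820896] 268 [415. 227.] [43. 60.] 76.4 rgb [139. 137. 136.]
scene white [290.34070796 283.48672566] 226 ((497.1258544921875, 400.28265380859375), (131.3417205810547, 171.92108154296875), 7.336436748504639)
scene white [342.20307692 300.48615385] 325 ((365.120361328125, 391.0622863769531), (60.822166442871094, 71.53370666503906), 22.27033805847168)
side [377.20967742 143.30645161] 62 [ 403. -246.] [72. 15.] 0.5 rgb [128. 119. 105.]
side [371.06321839 160.97126437] 174 [ 420. -127.] [39. 88.] 14.1 rgb [ 71.  95. 149.]
side [368.8128655  196.83040936] 171 [417.  78.] [48. 54.] 79.3 rgb [158. 155. 154.]
side [367.08  228.816] 250 [414. 227.] [43. 59.] 79.7 rgb [160. 157. 156.]
side white [325.3        283.31666667] 420 ((496.6856689453125, 399.292236328125), (130.3501434326172, 173.72946166992188), 6.7384467124938965)
side white [385.2689295  284.83289817] 383 ((364.3736267089844, 391.1904602050781), (61.89057159423828, 73.08970642089844), 23.266746520996094)
```

View pics/c1.png

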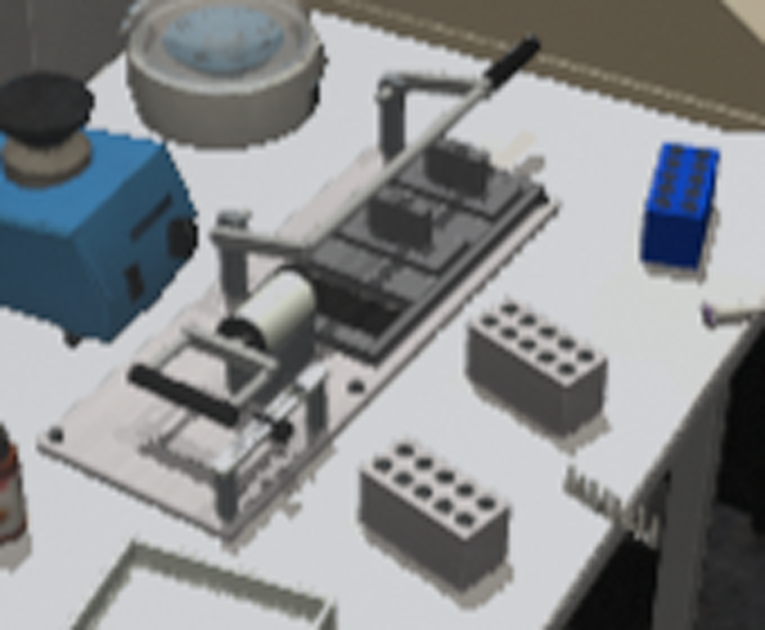

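View pics/c2.png

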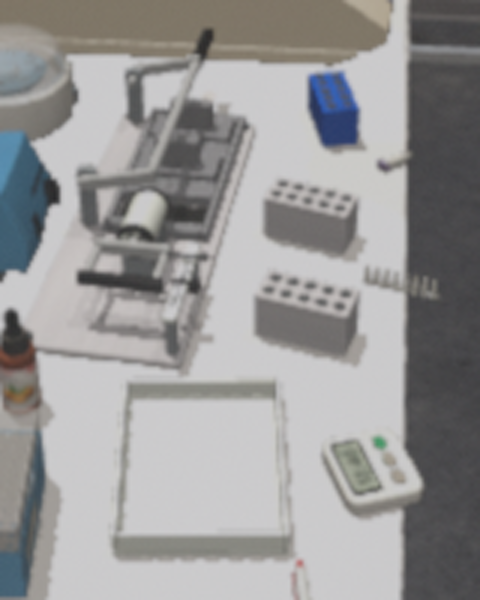

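The crops show blanks in pockets 0 and 1, with ribs at about (458,165) and (405,220) in c1. Pocket 2 is empty. Two grey blocks stand on the table at (535,365) and (435,510). The blue look-alike at (680,205) is to be left alone. The bail is shut and its black grip is at (515,62). The D bar is at (185,395) and the clip at about (285,430).

```bash
cat >> h.py <<'E'
def go(x,y,z,yaw):
    """tool-frame shift (mm) and turn (deg) to bring TCP to world xyz with tool x at yaw (tool down)"""
    st=robot.read_state();M=R.from_quat(st['orientation']).as_matrix()
    d=M.T@(np.array([x,y,z])-st['position'])*1000
    t=-(yaw-np.degrees(np.arctan2(M[1,0],M[0,0])));t=(t+90)%180-90
    print('from',np.round(st['position'],4),'yaw',round(np.degrees(np.arctan2(M[1,0],M[0,0])),1),'shift',np.round(d,1),'turn',round(t,1),'t',round(st['time_s'],1))
def rig(x,y,P):  # P=(x0,y0,yaw)
    c,s=np.cos(P[2]),np.sin(P[2]);return P[0]+c*x-s*y,P[1]+s*x+c*y
E
python3 - <<'E'
from h import *
import pickle
s=pickle.load(open('scene0.pkl','rb'))
A=ray(s,265,227.8,.008);B=ray(s,305,250,.008);C=ray(s,378.3,175.6,.008)
print(A,B,C)
d=(B-C)[:2];yaw=np.arctan2(-d[0],d[1]);print('yaw',yaw,np.linalg.norm(d),np.linalg.norm(A-B))
e=np.array([np.cos(yaw),np.sin(yaw)]);f=np.array([-e[1],e[0]])
o=((B[:2]+63e-3*e-.285*f)+(C[:2]+.063*e+.115*f))/2;print('rig',o)
W=snap('wrist');print(W['mount'],W['fx'])
go(.44,.06,.33,0)
E
```

```text
[0.670879   0.26955316 0.008     ] [0.52778914 0.2878406  0.008     ] [ 0.50299831 -0.10820398  0.008     ]
yaw -0.06251449859895353 0.39681972713713587 0.14425372755524
rig [0.57296039 0.0010485 ]
[[-3.50201627e-04  9.58893939e-01  2.83764498e-01  7.08811330e-02]
 [ 9.99999482e-01  6.06929910e-04 -8.16803963e-04 -7.76627477e-04]
 [-9.55453532e-04  2.83764065e-01 -9.58893655e-01 -1.42291279e-01]
 [ 0.00000000e+00  0.00000000e+00  0.00000000e+00  1.00000000e+00]] 333.81501429825744
from [ 0.1521 -0.554   0.2306] yaw 15.3 shift [ 440.2 -516.1  -98.6] turn 15.3 t 0.1
```

apply_moves(moves="-1 301 -388 -70 5; -1 301 -388 -70 5; -1 301 -388 -70 10; -1 301 -388 -70 15.3; -1 301 -388 -70 15.3; -1 301 -388 -70 15.3; -1 301 -388 -70 15.3; -1 301 -388 -70 15.3; -1 301 -388 -70 15.3; -1 301 -388 -70 15.3")

```text
time_s: 1.15
position: [0.3399, -0.0986, 0.3016]
orientation: [1.0, 0.0, 0.0, 0.0]
force: [1.0, -0.9, 0.5]
width: 0.0858
```

Run:
```python
from h import *
go(.46,.09,.30,0)
```

```text
from [ 0.3399 -0.0986  0.3016] yaw 0.0 shift [ 120.3 -188.5    1.7] turn 0.0 t 1.1
```

apply_moves(moves="-1 120 -188 0 0; -1 120 -188 0 0; -1 120 -188 0 0; -1 120 -188 0 0; -1 120 -188 0 0; -1 120 -188 0 0; -1 120 -188 0 0")

```text
time_s: 1.85
position: [0.4593, 0.0741, 0.3009]
orientation: [1.0, 0.009, -0.001, -0.005]
force: [-0.5, -0.1, -0.8]
width: 0.0855
```

Run:
```python
from h import *
import pickle
s=snap('wrist');save(s,'w1',None,1.25);pickle.dump(s,open('w1.pkl','wb'))
W=cloud(s);p=s['pixels'];z=W[...,2];print(np.isnan(z).mean(),robot.read_state()['position'])
m=((abs(z-.046)<.006)&(W[...,0]<.48)).astype(np.uint8)
nn,l,stt,c=cv2.connectedComponentsWithStats(m)
for i in range(1,nn):
    if stt[i,4]>150:
        r=cv2.minAreaRect((W[l==i][:,:2]*1000).astype(np.float32));print(c[i],stt[i,4],r,p[l==i].mean(0))
```

```text
0.003875 [0.45906523 0.07369786 0.30109933]
[324.32147806 187.83556582] 2165 ((431.0743713378906, 72.82793426513672), (40.0705451965332, 84.1800765991211), 73.26250457763672) [150.11224018 151.57182448 152.88729792]
[204.64216812 190.05787781] 2177 ((425.45184326171875, 220.75967407226562), (40.54779815673828, 84.00678253173828), 75.43185424804688) [147.47955903 148.70372072 149.79145613]
[583.15811966 198.60968661] 702 ((421.7071533203125, -244.82989501953125), (116.53040313720703, 3.4570024013519287), 0.12617461383342743) [85.55413105 84.01709402 79.87321937]
[488.95958689 200.35383925] 2227 ((420.35162353515625, -131.41790771484375), (40.1981315612793, 84.55429077148438), 14.483363151550293) [ 86.28244275 104.94701392 149.99506062]
```

View pics/w1.png

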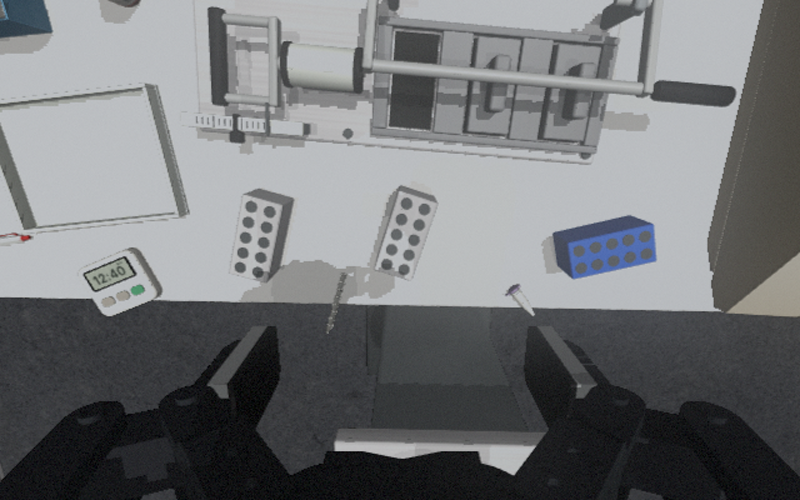

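w1 shows, on the carrier: the ribs at about (498,80) and (578,90), the empty pocket 2 at (413,80) and the bail grip at (693,93). Beside it are the D bar at (217,55), the clip at (237,128) and the pointer end of the slide near (290,125). The blocks are at (263,235) and (405,230). The arm was still moving, so I'm measuring again now that it has stopped.

```bash
cat > meas.py <<'E'
from h import *
def rects(W,m,amin=60,p=None):
    nn,l,stt,c=cv2.connectedComponentsWithStats(m.astype(np.uint8));o=[]
    for i in range(1,nn):
        if stt[i,4]>amin:
            q=W[l==i];r=cv2.minAreaRect((q[:,:2]*1000).astype(np.float32));a=r[2];w,h=r[1]
            if w<h:a-=90
            a=(a+90)%180-90
            o.append((tuple(np.round(c[i]).astype(int)),stt[i,4],np.round(r[0],1),(round(max(w,h)),round(min(w,h))),'len-yaw %.1f'%a,'z %.4f'%np.median(q[:,2]),p[l==i].mean(0).round() if p is not None else ''))
    return o
E
python3 - <<'E'
from meas import *
import pickle
robot.snapshot('wrist')
s=snap('wrist');pickle.dump(s,open('w2.pkl','wb'));W=cloud(s);p=s['pixels'].astype(int);z=W[...,2]
st=robot.read_state();print(st['position'],abs(st['joint_vel']).max())
x,y=W[...,0],W[...,1]
print('blocks',*rects(W,(abs(z-.046)<.006)&(x<.49)&(y>0),150),sep='\n')
print('ribs',*rects(W,(abs(z-.052)<.008)&(x>.5)&(y<.1)&(y>-.13),40),sep='\n')
print('lips',*rects(W,(abs(z-.02)<.004)&(x>.48)&(y<.16),100),sep='\n')
dark=p.max(-1)<75
print('dark',*rects(W,dark&(z>.03)&(x>.45)&(y>-.25)&(y<.33),15,p),sep='\n')
print('tray',*rects(W,(abs(z-.022)<.004)&(x<.6)&(y>.25)&(p.min(-1)>110),60),sep='\n')
E
```

```text
[0.45910545 0.07337747 0.30138231] 0.0026686410593417574
blocks
((np.int64(324), np.int64(188)), np.int32(2160), array([431.,  73.]), (84, 40), 'len-yaw -16.7', 'z 0.0459', '')
((np.int64(204), np.int64(190)), np.int32(2178), array([425.2, 221.1]), (84, 41), 'len-yaw -14.6', 'z 0.0456', '')
ribs
((np.int64(497), np.int64(11)), np.int32(91), array([ 627.4, -104.8]), (12, 5), 'len-yaw 39.0', 'z 0.0513', '')
((np.int64(401), np.int64(50)), np.int32(162), array([588.5,  -7.9]), (14, 12), 'len-yaw 89.1', 'z 0.0534', '')
((np.int64(468), np.int64(56)), np.int32(172), array([583.7, -81.1]), (14, 11), 'len-yaw -88.6', 'z 0.0533', '')
((np.int64(397), np.int64(77)), np.int32(309), array([560.4,  -6. ]), (23, 14), 'len-yaw -4.7', 'z 0.0532', '')
((np.int64(463), np.int64(83)), np.int32(333), array([555.7, -78.9]), (23, 14), 'len-yaw -3.9', 'z 0.0533', '')
lips
((np.int64(598), np.int64(75)), np.int32(884), array([ 564.2, -247.9]), (168, 4), 'len-yaw -0.4', 'z 0.0198', '')
((np.int64(403), np.int64(36)), np.int32(4254), array([605.4,  -8.5]), (222, 37), 'len-yaw 86.2', 'z 0.0199', '')
((np.int6
[... 2019 characters left out ...]
yaw 5.2', 'z 0.0893', array([73., 71., 64.]))
((np.int64(633), np.int64(134)), np.int32(30), array([ 506.2, -243.9]), (10, 2), 'len-yaw -1.3', 'z 0.0903', array([73., 71., 65.]))
((np.int64(636), np.int64(140)), np.int32(33), array([ 500.9, -243.4]), (14, 3), 'len-yaw -2.0', 'z 0.0966', array([73., 71., 65.]))
((np.int64(634), np.int64(162)), np.int32(20), array([ 478.9, -243.9]), (6, 2), 'len-yaw 1.5', 'z 0.1016', array([73., 72., 65.]))
((np.int64(322), np.int64(358)), np.int32(40080), array([464.3,  73.1]), (151, 29), 'len-yaw -90.0', 'z 0.3744', array([21., 22., 24.]))
tray
((np.int64(78), np.int64(129)), np.int32(1363), array([495.6, 398.4]), (172, 130), 'len-yaw -83.0', 'z 0.0211', '')
```

```bash
cat >> h.py <<'E'
P=(.5715,-.0065,-.066); YAW=-3.8
E
python3 - <<'E'
from h import *
print(robot.read_state()['q'])
a=rig(.0015,-.150,P);print(a)
go(*a,.16,86.2)
E
```

```text
[ 0.0148949   0.14095383 -0.0527771   1.37743768  0.0104001   3.14066374]
(np.float64(0.5631039200204955), np.float64(-0.15627234671653428))
from [0.4591 0.0734 0.3014] yaw 0.9 shift [100.4 232.7 138.9] turn -85.3 t 2.0
```

apply_moves(moves="-1 100 233 90 -86; -1 100 233 90 -86; -1 100 233 90 -86; -1 100 233 90 -86; -1 100 233 90 -86; -1 100 233 90 -86; -1 100 233 90 -86; -1 100 233 90 -86; -1 100 233 90 -86; -1 100 233 90 -86")

```text
time_s: 3.0
position: [0.5629, -0.1571, 0.2091]
orientation: [0.733, 0.68, 0.003, -0.004]
force: [0.4, -0.3, 0.2]
width: 0.0855
```

apply_moves(moves="-1 0 0 0 0; -1 0 0 0 0; -1 0 0 0 0")

```text
time_s: 3.3
position: [0.5636, -0.1563, 0.209]
orientation: [0.735, 0.678, 0.004, -0.004]
force: [0.0, 0.2, 0.5]
width: 0.0851
```

Run:
```python
from h import *
a=rig(.0015,-.150,P)
go(*a,.059,86.2)
```

```text
from [ 0.5636 -0.1563  0.209 ] yaw 85.3 shift [ -1.6  -0.3 150. ] turn -0.9 t 3.3
```

apply_moves(moves="-1 -1 0 150 -1; -1 -1 0 150 -1; -1 -1 0 150 -1; -1 -1 0 150 -1; 1 -1 0 150 -1; 1 -1 0 150 -1; 1 -1 0 150 -1; 1 -1 0 150 -1; 1 -1 0 150 -1; 1 -1 0 150 -1", force=40)

```text
time_s: 4.3
position: [0.5654, -0.1558, 0.0601]
orientation: [0.729, 0.685, 0.004, -0.002]
force: [2.0, -0.7, 1.5]
width: 0.0149
```

Run:
```python
from h import *
s=robot.read_state();print(s['position'],s['width'],s['force'])
p=s['position'];
c,sn=np.cos(P[2]),np.sin(P[2]);d=p[:2]-np.array(P[:2]);print('rig',c*d[0]+sn*d[1],-sn*d[0]+c*d[1])
x=snap('wrist');save(x,'w3')
```

```text
[ 0.56535016 -0.15582953  0.06005762] 0.014874480959000876 [ 1.96299457 -0.73926899  1.48001979]
rig 0.003712146332193171 -0.1494100069041707
```

View pics/w3.png

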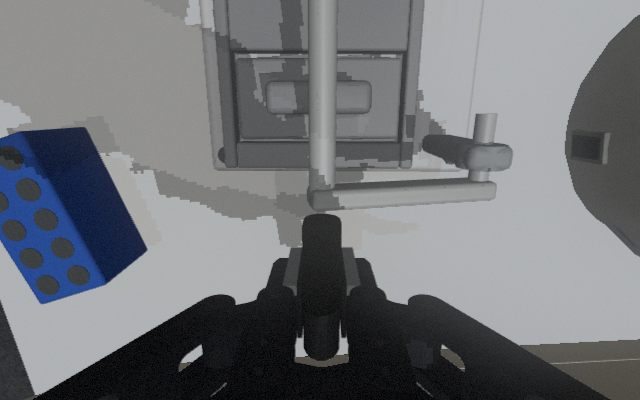

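w3: the black grip at (323,290) sits between the pads. I'm swinging it up along the arc.

apply_moves(moves="1 0 4 -12 0; 1 0 10 -24 0; 1 0 19 -34 0; 1 0 30 -42 0; 1 0 42 -49 0; 1 0 55 -52 0; 1 0 68 -53 0; 1 0 75 -52 0; 1 0 82 -51 0; 1 0 82 -51 0")

```text
time_s: 5.35
position: [0.6453, -0.1611, 0.1109]
orientation: [0.729, 0.685, 0.003, -0.004]
force: [-2.3, 0.3, 7.3]
width: 0.0147
```

apply_moves(moves="1 0 0 0 0; -1 0 0 0 0; -1 0 0 0 0; -1 0 0 0 0; -1 0 0 -50 0; -1 0 0 -90 0; -1 0 0 -90 0; -1 0 0 -90 0")

```text
time_s: 6.15
position: [0.6466, -0.1622, 0.2008]
orientation: [0.729, 0.685, 0.004, -0.003]
force: [0.5, -0.8, -1.1]
width: 0.0853
```

Run:
```python
from meas import *
W=snap('side');C=cloud(W);p=W['pixels'].astype(int)
print(*rects(C,(p.max(-1)<75)&(C[...,2]>.10)&(C[...,2]<.16)&(C[...,0]>.5)&(C[...,0]<.7)&(abs(C[...,1]+.14)<.1),4,p),sep='\n')
save(W,'s2',(200,80,420,280),3)
a=rig(0,-.074,P)
go(*a,.24,176.2);print(robot.read_state()['q'][5])
```

```text
((np.int64(303), np.int64(128)), np.int32(32), array([ 641.4, -152.3]), (58, 9), 'len-yaw 82.4', 'z 0.1374', array([52., 49., 47.]))
from [ 0.6456 -0.1618  0.1991] yaw 86.5 shift [ 76.9 -83.9 -39.9] turn -89.7 t 6.2
1.2869036248325616
```

View pics/s2.png

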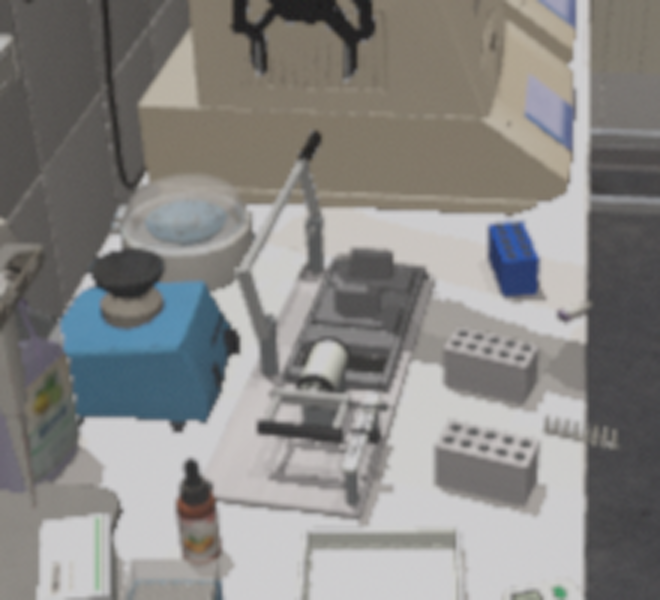

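s2: the bail stands up with its grip at (311,145), and the blocks and blanks haven't moved. Next is blank 0.

apply_moves(moves="-0.3 77 -84 -30 -90; -0.3 77 -84 -30 -90; -0.3 77 -84 -30 -90; -0.3 77 -84 -30 -90; -0.3 77 -84 -30 -90; -0.3 77 -84 -30 -90; -0.3 77 -84 -30 -90; -0.3 77 -84 -30 -90; -0.3 77 -84 -30 -90; -0.3 77 -84 -30 -90")

```text
time_s: 7.2
position: [0.5652, -0.0798, 0.2282]
orientation: [0.063, 0.998, 0.006, -0.003]
force: [0.7, 0.8, -0.3]
width: 0.0556
```

apply_moves(moves="-0.3 0 0 0 -4; -0.3 0 0 0 -4; -0.3 0 0 0 -4")

```text
time_s: 7.5
position: [0.5657, -0.0799, 0.2291]
orientation: [0.032, 0.999, 0.006, -0.002]
force: [0.8, 0.5, 0.3]
width: 0.0557
```

Run:
```python
from meas import *
a=rig(0,-.074,P);go(*a,.030,176.2);print(robot.read_state()['width'],robot.read_state()['q'])
s=snap('wrist');W=cloud(s);x,y,z=W[...,0],W[...,1],W[...,2]
print(*rects(W,(abs(z-.054)<.007)&(abs(x-.57)<.04)&(y<.03)&(y>-.13),40),sep='\n')
print(*rects(W,(abs(z-.02)<.004)&(x>.5)&(x<.64)&(y<.16)&(y>-.16),100),sep='\n')
```

```text
from [ 0.5657 -0.0799  0.2291] yaw 176.3 shift [ -1.7  -2.6 199.1] turn 0.1 t 7.5
0.05568124615335123 [-0.25697293  0.3748872   0.07158633  1.27336814  0.01024322 -0.192798  ]
((np.int64(319), np.int64(185)), np.int32(638), array([567., -80.]), (45, 14), 'len-yaw -3.1', 'z 0.0534', '')
((np.int64(394), np.int64(185)), np.int32(672), array([572.1,  -6.5]), (46, 14), 'len-yaw -3.0', 'z 0.0532', '')
((np.int64(380), np.int64(176)), np.int32(12330), array([572. ,  -5.4]), (222, 104), 'len-yaw 86.2', 'z 0.0198', '')
((np.int64(505), np.int64(175)), np.int32(148), array([573.9, 122.9]), (38, 19), 'len-yaw -44.2', 'z 0.0199', '')
```

apply_moves(moves="-0.3 -1 -1 100 0; -0.3 -1 -1 100 0; -0.3 -2 -2 160 0; -0.3 -2 -2 199 0; -0.3 -2 -2 199 0; -0.3 -2 -2 199 0; 1 -2 -2 199 0; 1 -2 -2 199 0; 1 -2 -2 199 0; 1 -2 -2 199 0", force=70)

```text
time_s: 8.55
position: [0.5707, -0.0807, 0.0343]
orientation: [0.031, 0.999, 0.005, 0.002]
force: [-1.1, 0.2, 6.7]
width: 0.0127
```

apply_moves(moves="1 0 0 0 0; 1 0 0 -20 0; 1 0 0 -50 0; 1 0 0 -90 0; 1 0 0 -120 0; 1 0 0 -120 0; 1 0 0 -120 0")

```text
time_s: 9.25
position: [0.5694, -0.0817, 0.153]
orientation: [0.031, 0.999, 0.005, 0.001]
force: [-0.7, 0.3, -1.2]
width: 0.0125
```

```bash
sed -i 's/P=(.5715,-.0065/P=(.572,-.006/' h.py
python3 - <<'E'
from h import *
go(.4913,.4331,.15,187);print(robot.read_state()['width'])
go(.4913,.4331,.028,187)
E
```

```text
from [ 0.5694 -0.0817  0.153 ] yaw 176.4 shift [110.2 508.8   7.8] turn -10.6 t 9.2
0.012493988372666359
from [ 0.5694 -0.0817  0.153 ] yaw 176.4 shift [110.5 507.6 129.8] turn -10.6 t 9.2
```

apply_moves(moves="1 10 50 0 0; 1 20 100 0 -3; 1 32 150 0 -6; 1 43 200 0 -9; 1 54 250 0 -10.6; 1 65 300 0 -10.6; 1 76 350 0 -10.6; 1 87 400 0 -10.6; 1 98 450 0 -10.6; 1 110 508 0 -10.6")

```text
time_s: 10.25
position: [0.4915, 0.4141, 0.1549]
orientation: [-0.061, 0.998, 0.004, -0.001]
force: [0.4, 0.5, 0.5]
width: 0.0125
```

apply_moves(moves="1 0 0 0 0; 1 0 0 0 0; 1 0 0 0 0; 1 0 0 0 0")

```text
time_s: 10.65
position: [0.4934, 0.4111, 0.1563]
orientation: [-0.06, 0.998, 0.005, -0.0]
force: [0.2, 0.3, -1.1]
width: 0.0125
```

Run:
```python
from h import *
go(.4913,.4331,.031,187);print(robot.read_state()['width'],robot.read_state()['force'])
```

```text
from [0.4934 0.4111 0.1563] yaw -173.1 shift [ -0.6  20.9 125.5] turn -0.1 t 10.7
0.012457115703901511 [ 0.18587492  0.32816929 -1.06283909]
```

apply_moves(moves="1 -1 21 0 0; 1 -1 21 40 0; 1 -1 21 80 0; 1 -1 21 110 0; 1 -1 21 118 0; 1 -1 21 122 0; 1 -1 21 125 0; 1 -1 21 125 0; 1 -1 21 125 0; 1 -1 21 125 0")

```text
time_s: 11.65
position: [0.4925, 0.4357, 0.0334]
orientation: [-0.061, 0.998, 0.006, 0.001]
force: [0.3, 0.9, 0.0]
width: 0.0126
```

Run:
```python
from h import *
st=robot.read_state();print(st['position'],st['force'],st['width'])
x=snap('wrist');save(x,'w4')
```

```text
[0.49249073 0.43570673 0.03341057] [0.34208229 0.91962365 0.02097652] 0.012591141331620741
```

View pics/w4.png

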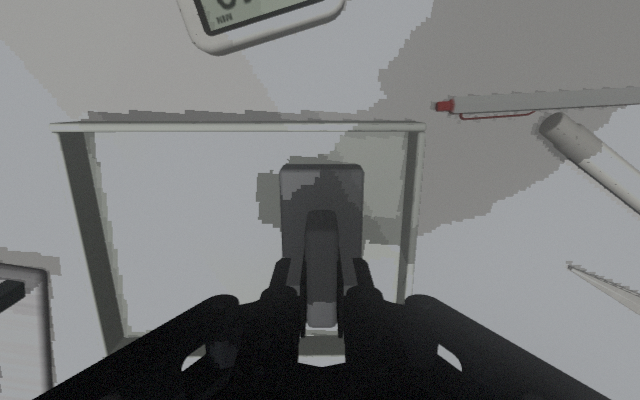

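w4: the blank is held level inside the tray at (320,230), well clear of the walls. I'm lowering it the last few mm and letting go.

apply_moves(moves="1 0 0 2 0; 1 0 0 3 0; 1 0 0 3 0; -0.3 0 0 3 0; -0.3 0 0 3 0; -0.3 0 0 3 0; -0.3 0 0 -47 0; -0.3 0 0 -97 0; -0.3 0 0 -130 0; -0.3 0 0 -130 0")

```text
time_s: 12.7
position: [0.4949, 0.436, 0.1687]
orientation: [-0.061, 0.998, 0.008, 0.005]
force: [0.2, -0.0, 0.3]
width: 0.0555
```

Run:
```python
from meas import *
robot.snapshot('wrist')
s=snap('wrist');W=cloud(s);x,y,z=W[...,0],W[...,1],W[...,2]
print(*rects(W,(z<.056)&(z>.044)&(x>.43)&(x<.56)&(y>.3)&(y<.5),40),sep='\n')
print(*rects(W,(z<.026)&(z>.0175)&(x>.43)&(x<.56)&(y>.31)&(y<.49),40),sep='\n')
a=rig(0,0,P);go(*a,.03,176.2)
```

```text
((np.int64(321), np.int64(192)), np.int32(958), array([488.4, 435.8]), (46, 14), 'len-yaw 7.5', 'z 0.0493', '')
((np.int64(212), np.int64(150)), np.int32(1394), array([468.3, 344.8]), (170, 86), 'len-yaw -39.3', 'z 0.0214', '')
((np.int64(347), np.int64(216)), np.int32(1164), array([515.8, 464. ]), (157, 80), 'len-yaw -33.4', 'z 0.0212', '')
((np.int64(320), np.int64(180)), np.int32(3078), array([488.7, 436. ]), (84, 40), 'len-yaw 7.1', 'z 0.0196', '')
from [0.4923 0.4341 0.1629] yaw -173.0 shift [ -25.  -448.1  127.7] turn 10.8 t 12.8
```

apply_moves(moves="-0.3 -25 -448 -10 2; -0.3 -25 -448 -10 5; -0.3 -25 -448 -10 8; -0.3 -25 -448 -10 11; -0.3 -25 -448 -10 11; -0.3 -25 -448 -10 11; -0.3 -25 -448 -10 11; -0.3 -25 -448 -10 11; -0.3 -25 -448 -10 11; -0.3 -25 -448 -10 11")

```text
time_s: 13.8
position: [0.5709, -0.0136, 0.165]
orientation: [0.039, 0.999, 0.004, -0.002]
force: [-1.1, 0.0, -0.8]
width: 0.0555
```

apply_moves(moves="-0.3 0 0 0 0; -0.3 0 0 0 0; -0.3 0 0 0 0")

```text
time_s: 14.1
position: [0.5704, -0.0064, 0.1666]
orientation: [0.034, 0.999, 0.006, -0.001]
force: [-0.8, -0.5, 0.4]
width: 0.0555
```

Run:
```python
from h import *
a=rig(0,0,P);go(*a,.03,176.2)
```

```text
from [ 0.5704 -0.0064  0.1666] yaw 176.1 shift [ -1.9  -1.  136.6] turn -0.1 t 14.1
```

apply_moves(moves="-0.3 0 -1 50 0; -0.3 0 -1 100 0; -0.3 0 -1 136 0; -0.3 0 -1 136 0; -0.3 0 -1 136 0; 1 0 -1 136 0; 1 0 -1 136 0; 1 0 -1 136 0; 1 0 -1 136 0; 1 0 -1 136 0")

```text
time_s: 15.1
position: [0.573, -0.0075, 0.0335]
orientation: [0.035, 0.999, 0.005, 0.002]
force: [-0.8, 1.7, 6.6]
width: 0.0124
```

apply_moves(moves="1 0 0 0 0; 1 0 0 -20 0; 1 0 0 -50 0; 1 0 0 -90 0; 1 0 0 -120 0; 1 0 0 -120 0; 1 0 0 -120 0")

```text
time_s: 15.8
position: [0.5719, -0.009, 0.1523]
orientation: [0.035, 0.999, 0.005, 0.001]
force: [-0.2, -0.9, -1.5]
width: 0.0128
```

Run:
```python
from h import *
print(robot.read_state()['width'])
go(.5005,.3650,.031,187)
```

```text
0.01279053202723744
from [ 0.5719 -0.009   0.1523] yaw 176.0 shift [ 97.4 366.8 125. ] turn -11.0 t 15.8
```

apply_moves(moves="1 97 367 0 0; 1 97 367 0 -3; 1 97 367 0 -6; 1 97 367 0 -9; 1 97 367 0 -11; 1 97 367 0 -11; 1 97 367 0 -11; 1 97 367 0 -11; 1 97 367 0 -11; 1 97 367 0 -11")

```text
time_s: 16.8
position: [0.4985, 0.3639, 0.1533]
orientation: [-0.062, 0.998, 0.004, -0.001]
force: [-0.6, -1.1, -1.1]
width: 0.0124
```

apply_moves(moves="1 0 0 0 0; 1 0 0 0 0; 1 0 0 0 0")

```text
time_s: 17.1
position: [0.5002, 0.3629, 0.1552]
orientation: [-0.06, 0.998, 0.005, -0.0]
force: [-0.4, 0.5, -1.4]
width: 0.0123
```

Run:
```python
from h import *
go(.5005,.3650,.031,187);print(robot.read_state()['width'])
```

```text
from [0.5002 0.3629 0.1552] yaw -173.1 shift [ -0.5   0.8 124.2] turn -0.1 t 17.1
0.012288207837792784
```

apply_moves(moves="1 0 0 50 0; 1 0 0 90 0; 1 0 0 115 0; 1 0 0 122 0; 1 0 0 125 0; 1 0 0 127 0; 1 0 0 127 0; -0.3 0 0 127 0; -0.3 0 0 127 0; -0.3 0 0 127 0")

```text
time_s: 18.1
position: [0.5004, 0.3658, 0.0291]
orientation: [-0.061, 0.998, 0.006, 0.001]
force: [0.4, 0.9, 0.2]
width: 0.0551
```

apply_moves(moves="-0.3 0 0 -40 0; -0.3 0 0 -90 0; -0.3 0 0 -140 0; -0.3 0 0 -140 0; -0.3 0 0 -140 0")

```text
time_s: 18.6
position: [0.5012, 0.3648, 0.1705]
orientation: [-0.061, 0.998, 0.006, 0.002]
force: [0.2, 0.1, -1.5]
width: 0.0555
```

Run:
```python
from meas import *
robot.snapshot('wrist')
s=snap('wrist');W=cloud(s);x,y,z=W[...,0],W[...,1],W[...,2]
print(*rects(W,(z<.056)&(z>.044)&(x>.43)&(x<.56)&(y>.3)&(y<.5),40),sep='\n')
print(*rects(W,(z<.056)&(z>.04)&(x>.35)&(x<.49)&(y>0)&(y<.3),40),sep='\n')
S=snap('side');W=cloud(S);x,y,z=W[...,0],W[...,1],W[...,2]
print(*rects(W,(z<.056)&(z>.04)&(x>.35)&(x<.48)&(y>0)&(y<.3),40),sep='\n')
go(.4252,.2211,.17,165.4)
```

```text
((np.int64(408), np.int64(195)), np.int32(958), array([488.6, 435.8]), (46, 14), 'len-yaw 6.8', 'z 0.0492', '')
((np.int64(323), np.int64(198)), np.int32(920), array([500.2, 366.8]), (46, 14), 'len-yaw 7.4', 'z 0.0493', '')
((np.int64(144), np.int64(78)), np.int32(6706), array([425.6, 222.1]), (84, 41), 'len-yaw -14.8', 'z 0.0459', '')
((np.int64(372), np.int64(192)), np.int32(278), array([407.5,  53.6]), (85, 48), 'len-yaw -13.6', 'z 0.0467', '')
((np.int64(362), np.int64(228)), np.int32(370), array([426.5, 223. ]), (85, 45), 'len-yaw -13.9', 'z 0.0468', '')
from [0.4988 0.3633 0.1665] yaw -173.0 shift [  90.4 -132.1   -4.5] turn 21.6 t 18.8
```

Both blanks lie flat in the tray, with rib tops at z 0.049. The far block has been knocked to about (0.408, 0.054). The nearer one is at (0.4255, 0.2215) and I'll take it first.

apply_moves(moves="-1 90 -132 0 7; -1 90 -132 0 14; -1 90 -132 0 22; -1 90 -132 0 22; -1 90 -132 0 22; -1 90 -132 0 22; -1 90 -132 0 22")

```text
time_s: 19.45
position: [0.4278, 0.2231, 0.1668]
orientation: [0.13, 0.992, 0.006, -0.0]
force: [-0.1, -0.1, -0.2]
width: 0.0852
```

Run:
```python
from meas import *
robot.snapshot('wrist')
s=snap('wrist');W=cloud(s);x,y,z=W[...,0],W[...,1],W[...,2]
print(*rects(W,(z<.056)&(z>.04)&(x>.33)&(x<.49)&(y>0)&(y<.3),40),sep='\n')
go(.4255,.2215,.02,165.3)
```

```text
((np.int64(318), np.int64(194)), np.int32(4837), array([425.5, 222. ]), (84, 40), 'len-yaw -14.7', 'z 0.0457', '')
((np.int64(117), np.int64(223)), np.int32(4850), array([406.3,  52.7]), (85, 42), 'len-yaw -14.2', 'z 0.0459', '')
from [0.4276 0.223  0.1668] yaw 165.1 shift [  1.3  -3.6 146.8] turn -0.2 t 19.6
```

apply_moves(moves="-1 1 -1 50 0; -1 2 -2 90 0; -1 4 -3 120 0; -1 4 -3 140 0; -1 4 -3 147 0; -1 4 -3 147 0; 1 4 -3 147 0; 1 4 -3 147 0; 1 4 -3 147 0; 1 4 -3 147 0", force=80)

```text
time_s: 20.55
position: [0.4233, 0.2224, 0.0213]
orientation: [0.13, 0.991, 0.006, 0.0]
force: [-0.8, 1.2, 6.0]
width: 0.039
```

apply_moves(moves="1 0 0 0 0; 1 0 0 -20 0; 1 0 0 -60 0; 1 0 0 -100 0; 1 0 0 -120 0; 1 0 0 -120 0; 1 0 0 -120 0")

```text
time_s: 21.25
position: [0.4217, 0.2202, 0.1393]
orientation: [0.13, 0.991, 0.005, -0.001]
force: [-0.5, 0.2, -3.5]
width: 0.0384
```

Run:
```python
from meas import *
robot.snapshot('wrist')
st=robot.read_state();print(st['width'],st['position'])
s=snap('wrist');W=cloud(s);save(s,'w5');z=W[...,2]
T=np.linalg.inv(s['T']);
# held block top, in world
for b in (.145,.155,.165,.175): pass
x,y=W[...,0],W[...,1]
m=(abs(x-st['position'][0])<.06)&(abs(y-st['position'][1])<.05)&(z>.12)
print(np.nanpercentile(z[m],[5,25,50,75,95]))
m2=m&(abs(z-np.nanmedian(z[m]))<.006)
print(*rects(W,m2,40),sep='\n')
a=rig(0,0,P);go(*a,st['position'][2],176.2)
```

```text
0.03847918577479109 [0.42080624 0.21989912 0.13836065]
[0.15984958 0.16318164 0.19376268 0.21259392 0.22373787]
((np.int64(192), np.int64(336)), np.int32(4765), array([409.7, 184. ]), (36, 27), 'len-yaw 71.4', 'z 0.1945', '')
((np.int64(449), np.int64(338)), np.int32(4557), array([425. , 259.3]), (39, 23), 'len-yaw 26.6', 'z 0.1949', '')
from [0.4204 0.2197 0.1379] yaw 165.0 shift [-204.8 -178.8   -3.1] turn -11.2 t 21.4
```

View pics/w5.png

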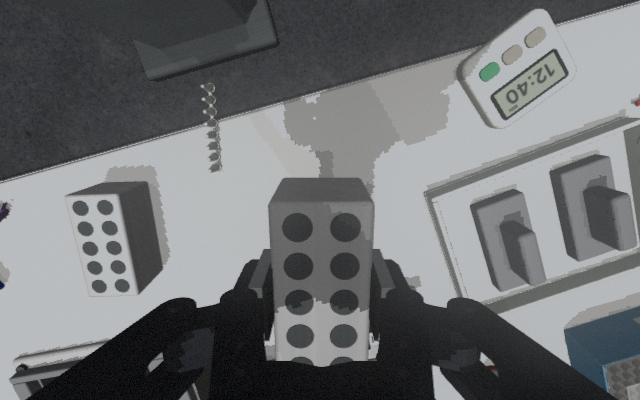

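w5: the block is held level at (322,260). The front edge of its top is at row 206. I'll measure its offset along its length from that edge.

```bash
cat >> meas.py <<'E'
def held():
    """held block centre in world (xy), from wrist cloud: near top edge of the block + 42 mm"""
    robot.snapshot('wrist');s=snap('wrist');st=robot.read_state();W=cloud(s)
    M=R.from_quat(st['orientation']).as_matrix();L=(W-st['position'])@M   # tool coords
    m=np.zeros(L.shape[:2],bool);m[150:350,240:400]=True
    m&=(L[...,2]>-.036)&(L[...,2]<-.016)&(abs(L[...,1])<.03)
    q=L[m];zt=np.median(q[:,2]);q=q[abs(q[:,2]-zt)<.004]
    ex=np.percentile(q[abs(q[:,1])<.015][:,0],99.5);lo,hi=np.percentile(q[:,1],[.5,99.5])
    c=M@np.array([ex-.042,(lo+hi)/2,zt])+st['position']
    print('tool-frame near edge x %.4f y %.4f..%.4f top z %.4f'%(ex,lo,hi,zt),'block centre',c.round(4),'underside',round(c[2]-.046,4),'TCP',st['position'].round(4),'width',st['width'].round(4))
    return c,st
E
python3 - <<'E'
from meas import *
c,st=held()
E
```

```text
Traceback (most recent call last):
  File "meas.py", line 20, in held
    print('tool-frame near edge x %.4f y %.4f..%.4f top z %.4f'%(ex,lo,hi,zt),'block centre',c.round(4),'underside',round(c[2]-.046,4),'TCP',st['position'].round(4),'width',st['width'].round(4))
                                                                                                                                                                             ^^^^^^^^^^^^^^^^^
AttributeError: 'float' object has no attribute 'round'
```

apply_moves(moves="1 -205 -179 -3 -3; 1 -205 -179 -3 -6; 1 -205 -179 -3 -9; 1 -205 -179 -3 -11; 1 -205 -179 -3 -11; 1 -205 -179 -3 -11; 1 -205 -179 -3 -11; 1 -205 -179 -3 -11; 1 -205 -179 -3 -11; 1 -205 -179 -3 -11")

```text
time_s: 22.45
position: [0.5728, -0.0043, 0.14]
orientation: [0.034, 0.999, 0.005, -0.001]
force: [-0.4, 0.4, -3.9]
width: 0.039
```

```bash
sed -i "s/st\['width'\].round(4)/round(st['width'],4)/" meas.py
python3 - <<'E'
from meas import *
c,st=held();p=st['position']
a=np.array(rig(0,0,P));t=a-c[:2]+p[:2]
go(*t,.0280,176.2)
E
```

```text
tool-frame near edge x 0.0398 y -0.0252..0.0252 top z -0.0244 block centre [ 0.5754 -0.005   0.1647] underside 0.1187 TCP [ 0.5732 -0.0045  0.1403] width 0.0383
from [ 0.5732 -0.0045  0.1403] yaw 176.1 shift [  3.2  -2.5 112.3] turn -0.1 t 22.6
```

apply_moves(moves="1 3 -1 30 0; 1 4 -2 60 0; 1 5 -2 80 0; 1 5 -2 85 0; 1 5 -2 85 0; 1 5 -2 85 0; 1 5 -2 85 0")

```text
time_s: 23.25
position: [0.5702, -0.0064, 0.057]
orientation: [0.035, 0.999, 0.005, 0.001]
force: [0.2, 0.9, -4.1]
width: 0.0385
```

Run:
```python
from meas import *
c,st=held();p=st['position']
a=np.array(rig(0,0,P));t=a-c[:2]+p[:2]
go(*t,.0290,176.2)
```

```text
tool-frame near edge x 0.0394 y -0.0253..0.0248 top z -0.0248 block centre [ 0.5724 -0.0071  0.0814] underside 0.0354 TCP [ 0.5699 -0.0064  0.0567] width 0.0389
from [ 0.5699 -0.0064  0.0567] yaw 176.0 shift [ 0.5  0.8 27.7] turn -0.2 t 23.4
```

apply_moves(moves="1 1 1 8 0; 1 1 1 15 0; 1 1 1 20 0; 1 1 1 24 0; 1 1 1 26 0; 1 1 1 28 0; 1 1 1 28 0; 1 1 1 28 0")

```text
time_s: 24.15
position: [0.567, -0.0049, 0.0293]
orientation: [0.035, 0.999, 0.005, -0.001]
force: [-6.9, 1.9, 13.7]
width: 0.0386
```

Run:
```python
from meas import *
c,st=held();print(st['force'])
```

```text
tool-frame near edge x 0.0396 y -0.0252..0.0251 top z -0.0246 block centre [ 0.5694 -0.0053  0.0539] underside 0.0079 TCP [ 0.567  -0.0049  0.0293] width 0.0383
[-7.11014489  1.82979195 12.53539277]
```

Seated, with the underside reading 0.008. I'm letting go and lifting, then measuring the other block.

apply_moves(moves="-0.4 1 0 0 0; -0.4 1 0 0 0; -0.4 1 0 0 0; -0.4 1 0 -40 0; -0.4 1 0 -90 0; -0.4 1 0 -140 0; -0.4 1 0 -140 0; -0.4 1 0 -140 0")

```text
time_s: 25.05
position: [0.5685, -0.0066, 0.169]
orientation: [0.035, 0.999, 0.005, 0.002]
force: [-0.0, -0.3, -0.6]
width: 0.0598
```

Run:
```python
from meas import *
robot.snapshot('wrist')
s=snap('wrist');W=cloud(s);x,y,z=W[...,0],W[...,1],W[...,2]
print(*rects(W,(z<.065)&(z>.043)&(x>.5)&(x<.63)&(abs(y)<.06),40),sep='\n')
print(*rects(W,(z<.056)&(z>.04)&(x>.33)&(x<.49)&(y>-.06)&(y<.3),40),sep='\n')
print(rig(0,0,P))
go(.4063,.0527,.17,165.6)
```

```text
((np.int64(322), np.int64(201)), np.int32(5042), array([569.4,  -4.5]), (84, 40), 'len-yaw -3.7', 'z 0.0537', '')
((np.int64(380), np.int64(18)), np.int32(2061), array([435.5,  45.4]), (40, 26), 'len-yaw 77.9', 'z 0.0457', '')
(np.float64(0.572), np.float64(-0.006))
from [ 0.566  -0.0063  0.1661] yaw 176.0 shift [163.4  47.8  -2.9] turn 10.4 t 25.1
```

apply_moves(moves="-1 163 48 0 3; -1 163 48 0 6; -1 163 48 0 10; -1 163 48 0 10; -1 163 48 0 10; -1 163 48 0 10; -1 163 48 0 10; -1 163 48 0 10")

```text
time_s: 25.95
position: [0.4087, 0.0524, 0.1678]
orientation: [0.122, 0.993, 0.005, -0.001]
force: [0.6, -0.2, 0.8]
width: 0.0854
```

Run:
```python
from meas import *
robot.snapshot('wrist')
s=snap('wrist');W=cloud(s);x,y,z=W[...,0],W[...,1],W[...,2]
o=rects(W,(z<.056)&(z>.04)&(x>.33)&(x<.49)&(y>-.06)&(y<.3),40);print(*o,sep='\n')
c=o[0][2]/1000
go(*c,.02,165.6)
```

```text
((np.int64(319), np.int64(193)), np.int32(4775), array([406.2,  52.2]), (84, 40), 'len-yaw -13.0', 'z 0.0457', '')
from [0.4084 0.0525 0.1679] yaw 166.0 shift [  1.7  -2.4 147.9] turn 0.4 t 26.1
```

apply_moves(moves="-1 1 -1 50 0; -1 1 -2 90 -1; -1 2 -2 120 -1; -1 2 -2 140 -1; -1 2 -2 148 -1; -1 2 -2 148 -1; 1 2 -2 148 -1; 1 2 -2 148 -1; 1 2 -2 148 -1; 1 2 -2 148 -1")

```text
time_s: 27.05
position: [0.4063, 0.0528, 0.0213]
orientation: [0.113, 0.994, 0.005, 0.001]
force: [0.2, 0.0, 8.5]
width: 0.0388
```

apply_moves(moves="1 0 0 0 0; 1 0 0 -20 0; 1 0 0 -60 0; 1 0 0 -100 0; 1 0 0 -120 0; 1 0 0 -120 0; 1 0 0 -120 0")

```text
time_s: 27.75
position: [0.4049, 0.0517, 0.1397]
orientation: [0.113, 0.994, 0.005, -0.001]
force: [-0.7, -0.5, -2.2]
width: 0.0383
```

Run:
```python
from meas import *
c,st=held();p=st['position']
a=np.array(rig(0,-.074,P));t=a-c[:2]+p[:2]
go(*t,p[2],176.2)
```

```text
tool-frame near edge x 0.0412 y -0.0251..0.0252 top z -0.0247 block centre [0.4044 0.0513 0.1632] underside 0.1172 TCP [0.4035 0.0517 0.1384] width 0.0382
from [0.4035 0.0517 0.1384] yaw 167.0 shift [-188.   -91.2   -2. ] turn -9.2 t 27.9
```

apply_moves(moves="1 -188 -91 0 -3; 1 -188 -91 0 -6; 1 -188 -91 0 -9; 1 -188 -91 0 -9; 1 -188 -91 0 -9; 1 -188 -91 0 -9; 1 -188 -91 0 -9; 1 -188 -91 0 -9")

```text
time_s: 28.65
position: [0.5658, -0.0779, 0.1378]
orientation: [0.034, 0.999, 0.006, -0.002]
force: [-0.3, 0.5, -2.5]
width: 0.0385
```

Run:
```python
from meas import *
c,st=held();p=st['position']
a=np.array(rig(0,-.074,P));t=a-c[:2]+p[:2]
go(*t,p[2]-.082,176.2)
```

```text
tool-frame near edge x 0.0419 y -0.0252..0.0250 top z -0.0240 block centre [ 0.5666 -0.0784  0.1625] underside 0.1165 TCP [ 0.5665 -0.0781  0.1385] width 0.039
from [ 0.5665 -0.0781  0.1385] yaw 176.1 shift [-0.8 -2.3 82. ] turn -0.1 t 28.8
```

apply_moves(moves="1 0 -1 30 0; 1 0 -2 60 0; 1 0 -2 78 0; 1 0 -2 82 0; 1 0 -2 82 0; 1 0 -2 82 0; 1 0 -2 82 0")

```text
time_s: 29.45
position: [0.5689, -0.0806, 0.0582]
orientation: [0.035, 0.999, 0.005, 0.001]
force: [0.8, -0.2, -2.8]
width: 0.0386
```

Run:
```python
from meas import *
c,st=held();p=st['position']
a=np.array(rig(0,-.074,P));t=a-c[:2]+p[:2]
go(*t,p[2]-c[2]+.046+.0075,176.2)
```

```text
tool-frame near edge x 0.0414 y -0.0252..0.0251 top z -0.0245 block centre [ 0.5692 -0.0809  0.0824] underside 0.0364 TCP [ 0.5686 -0.0806  0.0578] width 0.039
from [ 0.5686 -0.0806  0.0578] yaw 176.0 shift [ 2.1  0.6 28.9] turn -0.2 t 29.6
```

apply_moves(moves="1 1 1 8 0; 1 1 1 15 0; 1 1 1 20 0; 1 1 1 24 0; 1 1 1 26 0; 1 1 1 28 0; 1 1 1 29 0; 1 1 1 29 0")

```text
time_s: 30.35
position: [0.5663, -0.0789, 0.0294]
orientation: [0.035, 0.999, 0.005, -0.0]
force: [-6.1, 1.4, 11.0]
width: 0.0387
```

Run:
```python
from meas import *
c,st=held();print(st['force'])
```

```text
tool-frame near edge x 0.0416 y -0.0254..0.0247 top z -0.0243 block centre [ 0.5666 -0.0795  0.0537] underside 0.0077 TCP [ 0.5663 -0.0789  0.0294] width 0.0385
[-6.27162943  1.92668805 11.72264961]
```

apply_moves(moves="-0.4 1 0 0 0; -0.4 1 0 0 0; -0.4 1 0 0 0; -0.4 1 0 -40 0; -0.4 1 0 -90 0; -0.4 1 0 -140 0; -0.4 1 0 -190 0; -0.4 1 0 -200 0; -0.4 1 0 -200 0")

```text
time_s: 31.35
position: [0.5678, -0.0816, 0.2302]
orientation: [0.035, 0.999, 0.005, 0.003]
force: [0.9, -0.2, -0.7]
width: 0.0601
```

Run:
```python
from meas import *
robot.snapshot('wrist')
s=snap('wrist');W=cloud(s);x,y,z=W[...,0],W[...,1],W[...,2]
print(*rects(W,(z<.065)&(z>.043)&(x>.5)&(x<.63)&(abs(y+.04)<.09),40),sep='\n')
print(rig(0,0,P),rig(0,-.074,P))
go(.6455,-.1610,.22,86.2)
```

```text
((np.int64(397), np.int64(179)), np.int32(3586), array([569.4,  -4.5]), (84, 41), 'len-yaw -3.7', 'z 0.0536', '')
((np.int64(322), np.int64(182)), np.int32(3451), array([566.4, -78.7]), (83, 40), 'len-yaw -4.1', 'z 0.0537', '')
((np.int64(299), np.int64(242)), np.int32(76), array([ 625.3, -106.6]), (11, 5), 'len-yaw 70.8', 'z 0.0539', '')
(np.float64(0.572), np.float64(-0.006)) (np.float64(0.5671195450118083), np.float64(-0.07983888649694167))
from [ 0.5653 -0.0809  0.2261] yaw 176.0 shift [-85.6 -74.3   5.1] turn 89.8 t 31.4
```

Both blocks are seated, within 3 mm of the pocket centres. Now the bail.

apply_moves(moves="-0.4 -86 -74 0 90; -0.4 -86 -74 0 90; -0.4 -86 -74 0 90; -0.4 -86 -74 0 90; -0.4 -86 -74 0 90; -0.4 -86 -74 0 90; -0.4 -86 -74 0 90; -0.4 -86 -74 0 90; -0.4 -86 -74 0 90; -0.4 -86 -74 0 90")

```text
time_s: 32.45
position: [0.645, -0.1603, 0.2231]
orientation: [0.709, 0.705, 0.002, -0.007]
force: [-0.1, -0.4, -0.3]
width: 0.0598
```

apply_moves(moves="-0.4 0 0 0 4; -0.4 0 0 0 4; -0.4 0 0 0 4")

```text
time_s: 32.75
position: [0.6454, -0.1605, 0.2244]
orientation: [0.73, 0.683, 0.003, -0.006]
force: [0.1, -0.1, -0.2]
width: 0.0596
```

Run:
```python
from meas import *
s=snap('wrist');W=cloud(s);x,y,z=W[...,0],W[...,1],W[...,2];p=s['pixels'].astype(int)
print(*rects(W,(z>.11)&(z<.16)&(abs(x-.645)<.05)&(abs(y+.16)<.05)&(p.max(-1)<80),10),sep='\n')
go(.6455,-.1610,.111,86.2)
```

```text
((np.int64(321), np.int64(210)), np.int32(1618), array([ 643.6, -161.1]), (61, 14), 'len-yaw 86.4', 'z 0.1371', '')
from [ 0.6457 -0.1606  0.225 ] yaw 86.1 shift [ -1.7   0.3 113.9] turn -0.1 t 32.8
```

apply_moves(moves="-0.4 -2 -1 50 0; -0.4 -2 -1 100 0; -0.4 -2 -1 114 0; -0.4 -2 -1 114 0; 1 -2 -1 114 0; 1 -2 -1 114 0; 1 -2 -1 114 0; 1 -2 -1 114 0; 1 -2 -1 114 0", force=40)

```text
time_s: 33.7
position: [0.6467, -0.1621, 0.115]
orientation: [0.731, 0.683, 0.004, -0.002]
force: [-1.6, -0.0, 6.5]
width: 0.0143
```

apply_moves(moves="1 0 -13 -2 0; 1 0 -27 -1 0; 1 0 -40 3 0; 1 0 -52 9 0; 1 0 -63 17 0; 1 0 -72 28 0; 1 0 -78 40 0; 1 0 -82 53 0; 1 0 -83 66 0; 1 0 -83 69 0")

```text
time_s: 34.7
position: [0.5638, -0.1567, 0.045]
orientation: [0.731, 0.682, 0.004, -0.002]
force: [-2.9, -2.8, 9.9]
width: 0.0146
```

apply_moves(moves="1 0 0 0 0; 1 0 0 0 0; 1 0 0 0 0; 1 0 0 0 0")

```text
time_s: 35.1
position: [0.5637, -0.1567, 0.0451]
orientation: [0.731, 0.682, 0.003, -0.002]
force: [-0.5, -5.4, 5.8]
width: 0.0142
```

apply_moves(moves="-0.4 0 0 0 0; -0.4 0 0 0 0; -0.4 0 0 0 0; -0.4 0 0 -40 0; -0.4 0 0 -90 0; -0.4 0 0 -140 0; -0.4 0 0 -185 0; -0.4 0 0 -185 0")

```text
time_s: 35.9
position: [0.5659, -0.158, 0.2359]
orientation: [0.731, 0.683, 0.006, 0.001]
force: [1.2, -1.0, 0.2]
width: 0.0595
```

Run:
```python
from meas import *
robot.snapshot('wrist')
s=snap('wrist');W=cloud(s);x,y,z=W[...,0],W[...,1],W[...,2];p=s['pixels'].astype(int)
print(*rects(W,(z>.06)&(z<.16)&(abs(x-.565)<.05)&(abs(y+.16)<.05)&(p.max(-1)<80),10),sep='\n')
a=rig(-.02,.22,P);go(*a,.25,176.2)
```

```text
((np.int64(319), np.int64(184)), np.int32(927), array([ 561.7, -155.3]), (60, 14), 'len-yaw 86.3', 'z 0.0742', '')
from [ 0.5632 -0.157   0.2297] yaw 86.1 shift [371.4 -22.  -16.5] turn 89.9 t 36.0
```

apply_moves(moves="-0.4 371 -22 -16 -90; -0.4 371 -22 -16 -90; -0.4 371 -22 -16 -90; -0.4 371 -22 -16 -90; -0.4 371 -22 -16 -90; -0.4 371 -22 -16 -90; -0.4 371 -22 -16 -90; -0.4 371 -22 -16 -90; -0.4 371 -22 -16 -90; -0.4 371 -22 -16 -90")

```text
time_s: 37.0
position: [0.5641, 0.2155, 0.2455]
orientation: [0.065, 0.998, 0.005, -0.003]
force: [0.3, -0.4, 0.3]
width: 0.0598
```

apply_moves(moves="-0.4 0 0 0 -4; -0.4 0 0 0 -4; -0.4 0 0 0 -4; -0.4 0 0 0 -4")

```text
time_s: 37.4
position: [0.5654, 0.2142, 0.2477]
orientation: [0.035, 0.999, 0.005, -0.001]
force: [-0.5, -0.3, 1.2]
width: 0.0599
```

Run:
```python
from meas import *
import pickle
s=snap('wrist');pickle.dump(s,open('w6.pkl','wb'));save(s,'w6')
st=robot.read_state();print(st['position'],st['q'])
W=cloud(s);x,y,z=W[...,0],W[...,1],W[...,2];p=s['pixels'].astype(int)
print(*rects(W,(z>.03)&(z<.075)&(x>.48)&(x<.65)&(y>.14)&(y<.33)&(p.max(-1)<80),25,p),sep='\n')
```

```text
[0.56557299 0.21420505 0.24799561] [0.2517713  0.43656993 0.21302993 1.3461932  0.01048072 0.32229755]
((np.int64(330), np.int64(141)), np.int32(160), array([530. , 227.9]), (24, 11), 'len-yaw -3.5', 'z 0.0534', array([65., 66., 67.]))
((np.int64(342), np.int64(199)), np.int32(867), array([587., 236.]), (75, 13), 'len-yaw -4.2', 'z 0.0605', array([62., 63., 64.]))
((np.int64(280), np.int64(196)), np.int32(331), array([582.7, 160.8]), (40, 33), 'len-yaw -88.6', 'z 0.0666', array([61., 62., 63.]))
((np.int64(427), np.int64(245)), np.int32(47), array([644.9, 326.2]), (12, 2), 'len-yaw -38.4', 'z 0.0530', array([68., 61., 60.]))
```

View pics/w6.png

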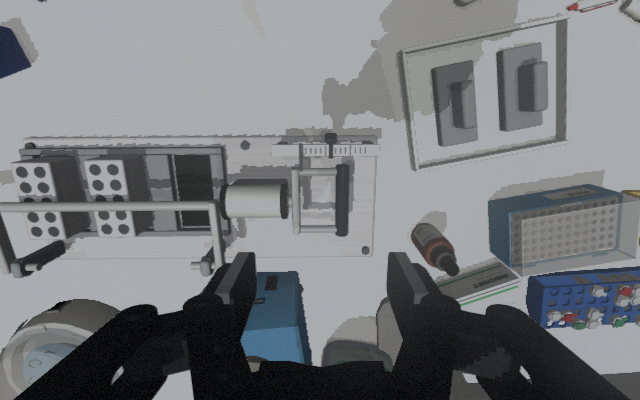

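w6: the bail lies over both blocks, the D bar is at (342,199), the clip at (331,143), and the blanks are in the tray. The pointer needs a closer crop.

Run:
```python
from h import *
import pickle
s=pickle.load(open('w6.pkl','rb'));save(s,'w6c',(260,125,400,245),5.5)
```

```text
(no output)
```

View pics/w6c.png

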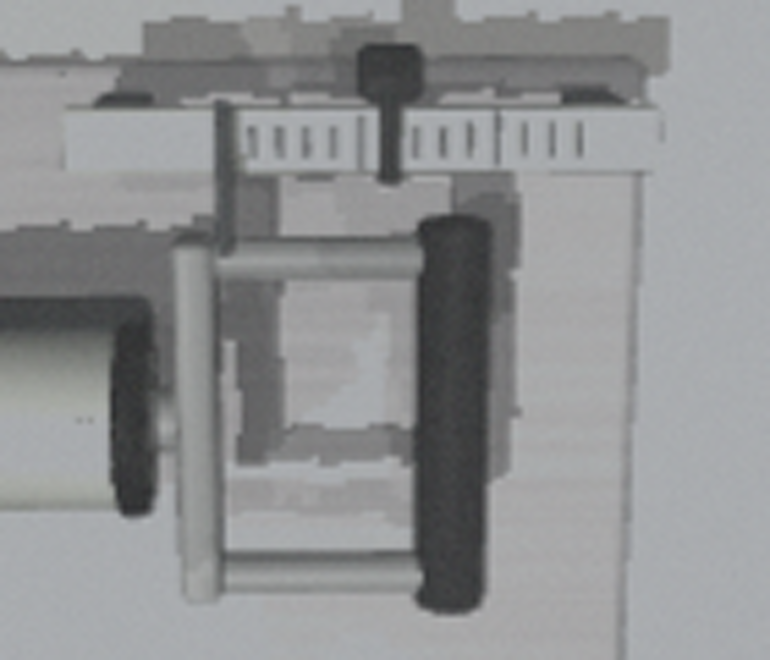

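w6c: the pointer is at crop (225,110), pixel (301,146). The clip stem is at crop (389,145), pixel (331,151).

```bash
cat >> h.py <<'E'
def torig(w):
    c,s=np.cos(P[2]),np.sin(P[2]);d=np.array(w[:2])-np.array(P[:2]);return np.array([c*d[0]+s*d[1],-s*d[0]+c*d[1]])
E
python3 - <<'E'
from h import *
import pickle
s=pickle.load(open('w6.pkl','rb'));W=cloud(s)
for n,us,vs in(('ptr',(301,),(146,150,156,162)),('clip',(330,331),(148,150,152,154)),('head',(331,),(136,139))):
    for u in us:
        for v in vs: w=W[v,u];print(n,u,v,w.round(4),torig(w).round(4))
for h in(.05,.053,.056):print(h,(torig(ray(s,330.75,150,h))-torig(ray(s,300.9,150,h))).round(4))
b=rig(-.001,.2425,P);go(*b,.036,176.2)
E
```

```text
ptr 301 146 [0.528  0.1988 0.059 ] [-0.0574  0.2014]
ptr 301 150 [0.5319 0.1985 0.0593] [-0.0535  0.2014]
ptr 301 156 [0.5377 0.198  0.0598] [-0.0477  0.2013]
ptr 301 162 [0.5437 0.1974 0.0591] [-0.0416  0.2011]
clip 330 148 [0.5327 0.2272 0.0533] [-0.0546  0.2301]
clip 330 150 [0.5345 0.2271 0.055 ] [-0.0528  0.2301]
clip 330 152 [0.5366 0.227  0.0537] [-0.0507  0.2301]
clip 330 154 [0.5386 0.2268 0.054 ] [-0.0487  0.2301]
clip 331 148 [0.5327 0.2282 0.0542] [-0.0547  0.2311]
clip 331 150 [0.5347 0.2281 0.0536] [-0.0526  0.2311]
clip 331 152 [0.5367 0.228  0.054 ] [-0.0507  0.2311]
clip 331 154 [0.5387 0.2279 0.0535] [-0.0486  0.2311]
head 331 136 [0.5209 0.2289 0.0544] [-0.0665  0.2311]
head 331 139 [0.5239 0.2288 0.0535] [-0.0635  0.2311]
0.05 [0.0002 0.0302]
0.053 [0.0002 0.03  ]
0.056 [0.0002 0.0297]
from [0.5656 0.2142 0.248 ] yaw 176.0 shift [-20.3  21.1 212.2] turn -0.2 t 37.5
```

apply_moves(moves="-0.05 -20 23 40 0; -0.05 -20 23 90 0; -0.05 -20 23 128 0; -0.05 -20 23 128 0; -0.05 -20 23 128 0; -0.05 -20 23 128 0; -0.05 -20 23 128 0")

```text
time_s: 38.15
position: [0.5897, 0.2378, 0.1243]
orientation: [0.035, 0.999, 0.006, 0.002]
force: [0.5, 0.1, 0.8]
width: 0.0451
```

Run:
```python
from meas import *
robot.snapshot('wrist')
b=rig(-.001,.2425,P)
s=snap('wrist');W=cloud(s);x,y,z=W[...,0],W[...,1],W[...,2];p=s['pixels'].astype(int)
for o in rects(W,(z>.05)&(z<.07)&(x>.53)&(x<.65)&(abs(y-.236)<.025)&(p.max(-1)<85),25,p):print(o,torig(o[2]/1000))
go(*b,.036,176.2);st=robot.read_state();print(torig(st['position']),st['width'])
```

```text
((np.int64(298), np.int64(141)), np.int32(134), array([536.5, 227.7]), (13, 4), 'len-yaw -4.5', 'z 0.0537', array([62., 63., 63.])) [-0.05083571  0.23084989]
((np.int64(317), np.int64(214)), np.int32(2286), array([586.8, 228.4]), (76, 29), 'len-yaw -5.3', 'z 0.0605', array([54., 55., 55.])) [-0.00069139  0.23486575]
from [0.5891 0.2377 0.1234] yaw 176.0 shift [ 2.2 -2.8 87.4] turn -0.2 t 38.2
[0.00095547 0.24425722] 0.0450349619031093
```

apply_moves(moves="-0.05 1 -1 30 0; -0.05 1 -2 60 0; -0.05 1 -2 80 0; -0.05 1 -2 87 0; -0.05 1 -2 87 0; -0.05 1 -2 87 0")

```text
time_s: 38.85
position: [0.5874, 0.2366, 0.0355]
orientation: [0.035, 0.999, 0.006, 0.001]
force: [0.5, 0.1, -0.4]
width: 0.045
```

Run:
```python
from meas import *
s=snap('wrist');save(s,'w7')
st=robot.read_state();print(torig(st['position']),st['position'],st['width'],st['force'])
```

```text
[-0.00025407  0.2431834 ] [0.58778494 0.23667069 0.03577224] 0.044767276258857444 [-0.43241049  0.51122384 -0.4119466 ]
```

View pics/w7.png

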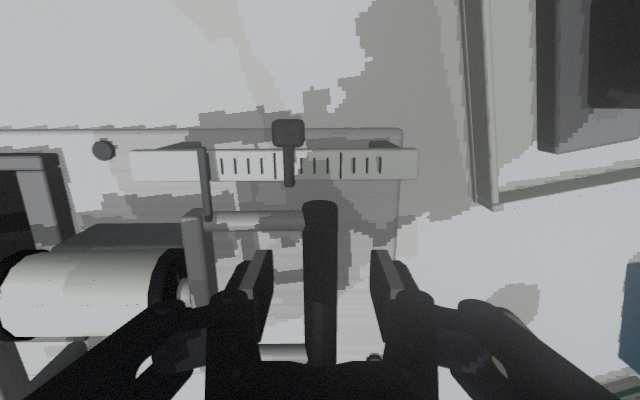

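w7: the bar at (320,285) is between the fingers, the pointer at (205,180), the clip stem at (289,165). I'm closing, then pulling most of the way.

apply_moves(moves="1 0 0 0 0; 1 0 0 0 0; 1 0 0 0 0; 1 0 0 0 0; 1 0 0 0 0", force=60)

```text
time_s: 39.4
position: [0.5871, 0.2361, 0.0351]
orientation: [0.035, 0.999, 0.005, 0.001]
force: [-0.2, -2.0, 5.8]
width: 0.0122
```

apply_moves(moves="1 0 4 0 0; 1 0 8 0 0; 1 0 12 0 0; 1 0 16 0 0; 1 0 20 0 0; 1 0 23 0 0; 1 0 25 0 0; 1 0 25 0 0; 1 0 25 0 0; 1 0 25 0 0")

```text
time_s: 40.4
position: [0.5886, 0.259, 0.0351]
orientation: [0.035, 0.999, 0.003, 0.0]
force: [-0.6, -7.0, 6.7]
width: 0.012
```

```bash
cat >> meas.py <<'E'
def gap():
    """carrier-frame y of pointer minus clip, from rail rows of the wrist picture"""
    robot.snapshot('wrist');s=snap('wrist');W=cloud(s);p=s['pixels'].astype(float)
    d=W[...,:2]-np.array(P[:2]);c,sn=np.cos(P[2]),np.sin(P[2]);X=c*d[...,0]+sn*d[...,1];Y=-sn*d[...,0]+c*d[...,1];Z=W[...,2]
    g=p.max(-1)
    band=(X>-.055)&(X<-.049)&(Y>.185)&(Y<.28)
    ptr=band&(Z>.0565)&(Z<.063);clip=band&(g<85)&(Z>.050)&(Z<.0563)
    st=robot.read_state()
    print('ptr',ptr.sum(),np.median(Y[ptr]).round(4),np.percentile(Y[ptr],[5,95]).round(4),'clip',clip.sum(),np.median(Y[clip]).round(4),np.percentile(Y[clip],[5,95]).round(4),'gap',(np.median(Y[ptr])-np.median(Y[clip])).round(4),'TCPy',torig(st['position'])[1].round(4),st['width'],st['force'].round(1),st['time_s'])
    return s
E
python3 - <<'E'
from meas import *
import pickle
s=gap();save(s,'w8',(120,100,480,250),2);pickle.dump(s,open('w8.pkl','wb'))
E
```

```text
ptr 156 0.2241 [0.2224 0.2252] clip 360 0.2315 [0.2013 0.2654] gap -0.0074 TCPy 0.2655 0.012373001616691647 [-1.2 -6.9  6.4] 40.5
```

View pics/w8.png

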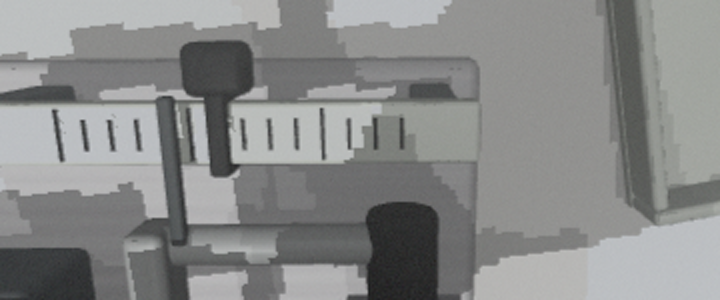

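w8: the pointer is at (170,130) and the clip stem at (218,135), so about 7 mm remain.

apply_moves(moves="1 0 2 0 0; 1 0 4 0 0; 1 0 6 0 0; 1 0 7 0 0; 1 0 7 0 0; 1 0 7 0 0")

```text
time_s: 41.1
position: [0.589, 0.2655, 0.0351]
orientation: [0.036, 0.999, 0.003, 0.0]
force: [0.5, -7.5, 6.5]
width: 0.0119
```

Run:
```python
from meas import *
s=gap();save(s,'w9',(120,100,480,250),2)
```

```text
ptr 163 0.2307 [0.229  0.2317] clip 329 0.2315 [0.2009 0.2655] gap -0.0008 TCPy 0.272 0.012260204021393245 [-0.8 -8.4  7. ] 41.2
```

View pics/w9.png

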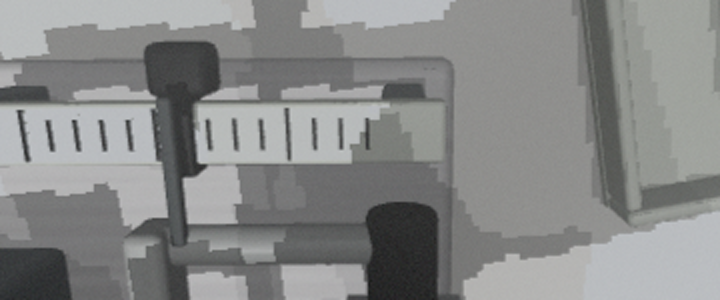

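w9: the pointer stands over the clip at (180,140), within 1 mm. I'm holding there.

apply_moves(moves="1 0 0 0 0; 1 0 0 0 0; 1 0 0 0 0; 1 0 0 0 0; 1 0 0 0 0; 1 0 0 0 0; 1 0 0 0 0; 1 0 0 0 0; 1 0 0 0 0; 1 0 0 0 0")

```text
time_s: 42.2
position: [0.589, 0.2654, 0.0351]
orientation: [0.036, 0.999, 0.003, 0.0]
force: [-0.7, -7.3, 6.5]
width: 0.0122
```

apply_moves(moves="1 0 0 0 0; 1 0 0 0 0; 1 0 0 0 0; 1 0 0 0 0; 1 0 0 0 0; 1 0 0 0 0; 1 0 0 0 0; 1 0 0 0 0; 1 0 0 0 0; 1 0 0 0 0")

```text
time_s: 43.2
position: [0.589, 0.2654, 0.0351]
orientation: [0.036, 0.999, 0.003, 0.0]
force: [-0.9, -7.6, 7.2]
width: 0.0122
```

apply_moves(moves="1 0 0 0 0; 1 0 0 0 0; 1 0 0 0 0; 1 0 0 0 0; 1 0 0 0 0; 1 0 0 0 0; 1 0 0 0 0; 1 0 0 0 0; 1 0 0 0 0; 1 0 0 0 0")

```text
time_s: 44.2
position: [0.589, 0.2654, 0.0351]
orientation: [0.036, 0.999, 0.003, 0.0]
force: [-1.2, -8.2, 6.6]
width: 0.012
```

apply_moves(moves="1 0 0 0 0; 1 0 0 0 0; 1 0 0 0 0; 1 0 0 0 0; 1 0 0 0 0; 1 0 0 0 0; 1 0 0 0 0; 1 0 0 0 0; 1 0 0 0 0; 1 0 0 0 0")

```text
time_s: 45.2
position: [0.589, 0.2654, 0.0351]
orientation: [0.036, 0.999, 0.003, 0.0]
force: [-1.3, -8.1, 6.4]
width: 0.0119
```

apply_moves(moves="1 0 0 0 0; 1 0 0 0 0; 1 0 0 0 0; 1 0 0 0 0; 1 0 0 0 0; 1 0 0 0 0; 1 0 0 0 0; 1 0 0 0 0; 1 0 0 0 0; 1 0 0 0 0")

```text
time_s: 46.2
position: [0.589, 0.2655, 0.0351]
orientation: [0.036, 0.999, 0.003, 0.0]
force: [-1.5, -8.0, 7.2]
width: 0.0119
```

Run:
```python
from meas import *
gap()
S=snap('side');W=cloud(S);x,y,z=W[...,0],W[...,1],W[...,2];p=S['pixels'].astype(int)
print(*rects(W,(z>.05)&(z<.1)&(abs(x-.563)<.04)&(abs(y+.155)<.05)&(p.max(-1)<80),5),sep='\n')
```

```text
ptr 157 0.2306 [0.2288 0.2317] clip 342 0.2315 [0.2007 0.2654] gap -0.001 TCPy 0.272 0.012158984805319163 [-1.  -8.1  6. ] 46.3
((np.int64(328), np.int64(147)), np.int32(29), array([ 560.5, -150.6]), (55, 10), 'len-yaw 84.8', 'z 0.0750', '')
```

The hold is steady at a gap of about −1 mm. Before going back, I'll check the bail angle from the slope of its side arm in the stored view.

Run:
```python
from meas import *
import pickle
s=pickle.load(open('w6.pkl','rb'));W=cloud(s)
d=W[...,:2]-np.array(P[:2]);c,sn=np.cos(P[2]),np.sin(P[2]);X=c*d[...,0]+sn*d[...,1];Y=-sn*d[...,0]+c*d[...,1];Z=W[...,2]
m=(Z>.058)&(Z<.09)&(abs(Y-.105)<.014)&(X>-.01)&(X<.075)
for lo in np.arange(-.01,.075,.01):
    q=m&(X>=lo)&(X<lo+.01)
    if q.sum()>5: print(round(lo,3),q.sum(),np.median(Y[q]).round(4),np.percentile(Z[q],80).round(4))
m=(Z>.056)&(Z<.09)&(abs(X)<.012)&(Y<.09)&(Y>-.11);print('bar',m.sum(),np.percentile(Z[m],[50,80,95]).round(4))
```

```text
-0.01 190 0.1063 0.0735
0.0 174 0.1113 0.074
0.01 99 0.1145 0.0738
0.02 104 0.115 0.0733
0.03 94 0.1151 0.0727
0.04 95 0.1146 0.0723
0.05 155 0.1109 0.0716
0.06 210 0.1036 0.0734
0.07 54 0.101 0.0737
bar 1902 [0.0717 0.0727 0.0734]
```

The slope gives a bail angle of about 0.05 rad, so it's shut. I'm guiding the handle home and letting go.

apply_moves(moves="1 0 -5 0 0; 1 0 -10 0 0; 1 0 -15 0 0; 1 0 -20 0 0; 1 0 -25 0 0; 1 0 -29 0 0; 1 0 -30 0 0; 1 0 -30 0 0")

```text
time_s: 47.15
position: [0.5871, 0.2371, 0.0351]
orientation: [0.035, 0.999, 0.004, 0.001]
force: [-0.8, -4.3, 5.4]
width: 0.012
```

apply_moves(moves="-0.05 0 -1 0 0; -0.05 0 -1 0 0; -0.05 0 -1 0 0; -0.05 0 -1 0 0; -0.05 0 -1 -30 0; -0.05 0 -1 -70 0; -0.05 0 -1 -120 0; -0.05 0 -1 -170 0; -0.05 0 -1 -210 0; -0.05 0 -1 -210 0")

```text
time_s: 48.15
position: [0.5897, 0.2362, 0.2513]
orientation: [0.035, 0.999, 0.007, 0.006]
force: [1.4, 1.0, 0.2]
width: 0.0446
```

Run:
```python
from meas import *
s=gap();save(s,'w10');W=cloud(s);x,y,z=W[...,0],W[...,1],W[...,2]
print(*rects(W,(z<.054)&(z>.044)&(x>.43)&(x<.56)&(y>.32)&(y<.5),40),sep='\n')
S=snap('scene');save(S,'final',(240,120,440,320),3)
```

```text
ptr 18 0.2005 [0.1994 0.2015] clip 16 0.2303 [0.2292 0.2315] gap -0.0298 TCPy 0.2419 0.044655178728415346 [-0.6 -0.6 -0.3] 48.25
((np.int64(519), np.int64(60)), np.int32(832), array([488.9, 435.4]), (46, 15), 'len-yaw 6.9', 'z 0.0490', '')
((np.int64(447), np.int64(79)), np.int32(756), array([500.8, 366.4]), (46, 15), 'len-yaw 6.3', 'z 0.0492', '')
```

View pics/w10.png

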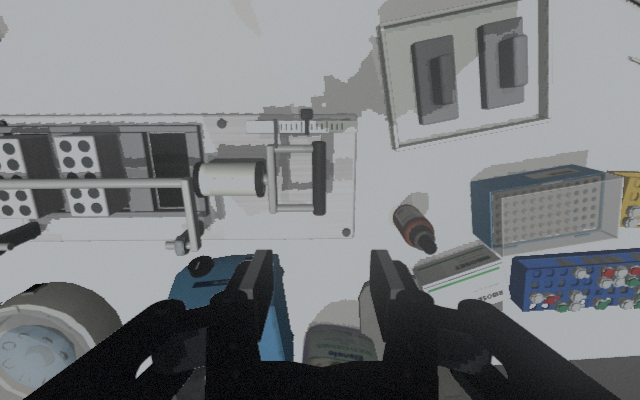

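w10: the gauge is home (bar at (319,178), clip at (307,122) where it was). Both blanks are in the tray at (435,85) and (505,65). The blocks are under the shut bail, the bottle is standing, and the gripper is clear. I'm handing in.

```bash
python3 -c "
from plant import robot
print(robot.hand_in())"
```

```text
the job is handed in; nothing more can be done
None
```

The whole job was carried out and handed in at about 48 s of the 208 s. The hand-in gives no verdict, so these results are from my own checks:

- **Blanks:** I swung the bail up, took the two blanks out of pockets 0 and 1 and laid them flat in the tray. Their rib tops measure 0.049 m, which puts their undersides on the tray floor.
- **Blocks:** Both sample blocks went into pockets 1 and 0. They sit within about 3 mm of the pocket centres with their tops at 0.054 m, so they are fully down. One of them had been knocked aside earlier, so I measured it again before picking it up.
- **Bail:** It is shut, but not quite at zero. The slope of its side arm gives about 0.05 rad and the grip height about 0.04–0.06 rad, both under the 0.1 limit. When I let go of it, the gripper height had suggested about 0.
- **Gauge:** I held the pointer about 1 mm short of the clip for just over 5 s, never past it. I then guided the handle home and released it; it reads 30 mm from the clip, as at the start.
- **Left alone:** The clip reads the same within 1 mm. The dropper bottle is still standing where it was, judged by eye in the last picture. The blue look-alike was never approached.

I viewed 15 pictures, one over the budget.

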